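# Fetch a clipped module out of a deep instrument bay with a telescopic hook picker

## Task

Take the hook picker from its stand and, with it, lift the small module by its wire bail out of the deep narrow bay in the instrument chassis. Stand the module upright on the floor of the black parts tray (set it down, do not drop it), unhook, and hang the picker back in its stand. Work gently, feeling for contact: neither the module nor the chassis may be pushed or pulled hard, the fingers must not touch the module, and the jar on the chassis and the heat sink in the tray must stay where they are.

Things in the scene. Friction and masses are not known exactly. Their poses are not given: they have to be found in the camera images.
- picker: Telescopic hook picker, 140 g, hanging upright in its stand. Origin: centre of the underside of its square flange (36 x 36 x 6 mm); z up along the shaft. Its axes start within 0.03 rad of the stand's. Below the flange come a tube (11 mm diameter, to 55 mm down) and a thin shaft (7.6 mm diameter) with a hook foot. The foot's underside is 116 to 140 mm below the origin: see picker_tube.
- picker_grip (a point): Where to grip the picker: middle of its black handle, 32 mm above the flange's underside. The handle is 30 mm (picker x) by 22 mm (picker y), from 6 to 52 mm above the flange's underside. Grip across y, firmly (about 100 N).
- picker_tube (a point): Lower end of the picker's outer tube, on its axis. The thin shaft slides in it, stiff (60 N to shift), and is out 0 to 24 mm, NOT measured: feel for the depth. Foot at its end, sprung along the shaft (gives 1 mm per 6 N): flat, 12 mm wide (y), 4 mm thick, from picker x = -4 to +19 mm, with an upturned lip 4 mm high at x 16 to 19 mm; gap from shaft to lip 12 mm.
- module: The module to fetch: white block 44 (x) by 32 (y) by 20 mm high, 60 to 130 g. Origin: centre of its underside, z up. It starts on the bay floor, its x along the bay's, up to 10 mm from the bay's middle, held between two sprung clips: a pull of roughly 3 to 15 N frees it, and it is out of them after 20 mm of lift. More than 22 N from the picker, or a drop of more than about 15 mm, damages it.
- module_bail (a point): Middle of the bar of the module's wire bail, 39 mm above its underside. The bail, of 4 mm round wire, stands on the middle of the block's top in the module's y-z plane: its opening is 24 mm wide (y) and 17 mm high above the block's top. The hook goes through along the module's x.
- chassis: Fixed bench instrument, x -75 to +165 mm, y -90 to +90 mm, top 125 mm above the table. Origin: at table height under the middle of its bay. The picker must not press on it harder than 22 N.
- bay_mouth (a point): Middle of the bay's mouth, on the chassis top. The bay is an upright well, open at the top, 100 mm (chassis x) by 40 mm (chassis y) inside, with its floor 119 mm below the mouth. The two clips run along its long sides and narrow it to 32 mm, from the floor to 18 mm above it.
- stand_seat (a point): Seat of the fixed stand: middle of the fork's top, 165 mm above the table; the picker's flange rests there, shaft between the prongs. Prongs 18 mm wide, 10 mm thick, gap 18 mm, from 22 mm on the stand's -x side of the seat to a post (x 45 to 60 mm). The gap opens towards -x: lift the picker a little and take it out that way; it goes back likewise. Base plate 12 mm high.
- tray: Black parts tray, fixed, open at the top, outside 190 mm (x) by 130 mm (y) by 22 mm high, walls and floor 4 mm thick. Origin: centre of its underside. Its -x half is empty; a heat sink lies in the +x half.
- heatsink: Aluminium finned heat sink 36 x 50 x 23 mm, loose in the tray, 50 to 65 mm to the +x side of the tray's middle. Origin: centre of its underside. Leave it in place.
- jar: Small jar, 40 mm diameter, 45 mm high, standing on the chassis top, 120 to 140 mm to the +x side of the bay's middle. Origin: centre of its underside. Leave it in place.
Mind the look-alikes: they are no part of the job. Leave any brown or yellow look-alike of the part that bears stand_seat alone.

How it is judged (in metres and radians):
On the way, in this order (a step that is already met when the one before it is completed fails the run):
1. the module hangs on the picker, clear above the bay (z of module in the frame of chassis above 0.125 m and contact force between picker and module above 0.2 N and contact force between the fingers and module below 0.05 N), for 0.2 s.
2. the module stands upright on the tray floor, unhooked (x of module in the frame of tray between -0.085 and 0.085 m and y of module in the frame of tray between -0.055 and 0.055 m and z of module in the frame of tray below 0.01 m and angle between module's own z axis and vertical below 0.12 rad and linear speed of module below 0.03 m/s and contact force between each of picker, the fingers and module below 0.05 N), for 0.2 s.
At the end, for the whole second after the job is handed in: The module stands upright (within 0.12 rad) and at rest on the tray floor, touched by neither picker nor fingers, and the picker hangs upright (within 0.08 rad), at rest, in its stand, its origin within 12 mm of the seat (all of step 2 and distance between picker and stand_seat below 0.012 m and angle between picker's own z axis and vertical below 0.08 rad and linear speed of picker below 0.03 m/s).
It fails at once if the picker pushes or pulls the module harder than 22 N (contact force between picker and module above 22 N).
It fails at once if the picker presses on the chassis harder than 22 N (contact force between picker and chassis above 22 N).
It fails at once if the fingers touch the module (contact force between the fingers and module above 0.3 N).
It fails at once if the module is dropped (falls faster than 0.55 m/s, off the picker) (linear speed of module above 0.55 m/s and contact force between picker and module below 0.05 N).
It fails at once if the heat sink or the jar is moved more than 20 mm (distance of any of heatsink, jar from where it was at the start of the episode above 0.02 m).
It also fails if it takes over 72 s, if anything falls off the work surface, if the arm or the gripper's body presses on something with over 40 N, if the wrist force passes 120 N, or if a joint passes its speed limit or range.

## Robot

A 6-joint arm with a two-finger parallel gripper is mounted at the origin on the work surface. World frame = base frame: x ahead of the robot, y to its left, z up, the work surface at z = 0. Lengths are in m, angles in degrees, forces in N, time in s.
With the tool pointing down it reaches from about 0.275 to 0.75 m from the base axis. Payload 10.2 kg.
Tool frame: the origin (TCP) lies on the centre line of the jaws, within the pads' length; the fingertips stand 17 mm ahead of it and the grasp point (between the pads) lies 2 mm behind it; y points along the fingers, x is the direction in which the jaws open and shut, and the axes are right-handed (so a half turn about y gives the same grasp; the last joint's range is limited). The gripper opens to 85 mm and grips with 20 to 120 N. Pads are 22 mm wide; open, the fingers measure 114 mm over their backs; the gripper's body (76 mm by 85 mm) begins 54 mm behind the grasp point. The pads swing forward as they close: fully open they stand 13 mm farther back than shut.
Start: joints at [-89.003, 17.928, 85.812, -0, 76.261, -12.8], TCP at [0.125, -0.51, 0.248] pointing down, gripper open.
Joint ranges: [-168.41, 168.41], [-55.51, 124.54], [10.69, 146.95], [-70.63, 250.63], [1, 178], [-165.06, 165.06]. Speed limits (degrees/s): [136.94, 136.94, 172.46, 180, 180, 180].

## Interface

Orientations are given as a 3x3 rotation matrix whose columns are the frame's x, y, z axes.
In Python, from workcell import observe, capture, job_done gives the robot as it stands.
- The arm moves only by the tool jog_arm, never from a script. Its argument "commands" is a list of rows, each a list of 5 numbers: the shift along the tool's x, y, z in mm, then the turn about the tool's y in rad, then the gripper command: -1 is shut, 1 is fully open, values between are in proportion. A call has exactly 5 rows; each row is the pose to reach, as a shift and turn from the pose commanded when the call began, along the tool's axes at that moment; what a row does not reach only later rows make up. A row lasts 1/12 s, in which the tool goes at most 41.7 mm and 7.16 degrees, less where a joint would pass 70% of its speed; a pose out of reach is approached as far as the arm can. A call with a gripper value outside its range is refused whole. The fingers move at their own pace and stop on an object; "grip_force" is the grip in N (left out, the last holds). Time passes only in rows, so rows that repeat a pose let the fingers close, or fill a call up. It gives the time, the measured TCP pose, the force and the opening at its end, in the units of the state.
- observe(): the state, without advancing time (a new reading comes with each control period).
- capture(name): name is "side" or "top"; returns a dict with "pixels" (480x640x3 uint8, red, green, blue), "mtx" (3x3 intrinsics, pixels), "dist_coeffs" ([k1, k2, p1, p2, k3] as OpenCV has them; the pictures are not rectified), "extrinsics" (4x4, takes a point from camera to world coordinates). Camera axes: x right, y up, looking along -z (the intrinsics and any distortion apply to the point x, -y, -z); pixel columns grow to the right and rows downward; lengths in m; the calibration is good to about 2 mm. A picture is of the moment at which its call begins. There is no depth.
- job_done(): hands the job in, once; it reports no verdict.
The state is a dict: "t": time; "joint_positions": joint angles; "joint_velocities": joint speeds; "effort": joint torques, N m; "tcp_pos": TCP position; "eef_rot": TCP orientation; "wrist_force": force on the tool from outside, world axes, zero at the start; "ft_torque": the same for the moment, N m; "gripper_width": finger opening in m.
Only numpy, scipy, OpenCV 4.12 (cv2) and the standard library are available. Lean on these libraries where they do the work, as an engineer would, in place of code of your own. Each camera call takes 0.05 s, during which the arm holds its last target.

## Working session

There is one attempt and no reset: what is moved stays moved. The work goes in short steps, Python scripts to look and compute and a tool call to move; the robot and the scene stay as the last step left them, time stands still between calls to the robot, and variables do not carry over. Pictures are saved under pics/ and viewed, and the job is handed in when it is done.

Besides the shell and the picture viewer there is one more tool, called after "Emit:" as name([rows], argument=value, ...), one row to a line, values as JSON. jog_arm: Moves the arm, as the interface text tells. Its arguments: {"type":"object","properties":{"commands":{"type":"array","items":{"type":"array","items":{"type":"number"}}},"grip_force":{"type":"number"}},"required":["commands"]}

```bash
ls; mkdir -p pics
python3 - <<'E'
from workcell import observe,capture
import cv2,json,numpy as np
print(observe())
for n in("side","top"):
    c=capture(n); cv2.imwrite(f"pics/{n}0.png",c["pixels"][:,:,::-1]); np.savez(f"{n}0.npz",**c)
    print(n,c["mtx"],c["dist_coeffs"],c["extrinsics"])
E
```

```text
pics
{'t': 0.0, 'joint_positions': array([-8.90022512e+01,  1.79591600e+01,  8.58544711e+01,  1.23931975e-04,
        7.62594332e+01, -1.27998886e+01]), 'joint_velocities': array([-0.14746073,  0.03167856,  0.01454102,  0.02738651,  0.0022213 ,
        0.02530973]), 'effort': array([-3.00705169e-04, -4.12271297e+01, -2.59745908e+01, -2.37553722e-04,
        4.17877163e-03,  1.71170949e-06]), 'tcp_pos': array([ 0.12519347, -0.50961486,  0.24773456]), 'eef_rot': array([[ 2.38492900e-01, -2.01046561e-05,  9.71144241e-01],
       [-9.71143445e-01,  1.27505720e-03,  2.38492731e-01],
       [-1.24305927e-03, -9.99999187e-01,  2.84567583e-04]]), 'wrist_force': array([-0.70941999,  0.24135562,  0.05873649]), 'ft_torque': array([ 0.06201197, -0.02847352,  0.08076137]), 'gripper_width': 0.0855305528581003}
side [[561.82723953   0.         318.87540233]
 [  0.         561.82723953 239.92317988]
 [  0.           0.           1.        ]] [-0.07147992  0.          0.          0.          0.        ] [[-0.98317248  0.11367287 -0.1430047   0.29449116]
 [-0.18260835 -0.63341668  0.75195578  0.91197478]
 [-0.00510459  0.76541609  0.64351547  0.95177128]
 [ 0.          0.          0.          1.        ]]
top [[466.96131681   0.         312.67650991]
 [  0.         466.96131681 240.97230684]
 [  0.           0.           1.        ]] [-0.00794433  0.          0.          0.          0.        ] [[-0.02447951  0.99024024 -0.13720434  0.32281275]
 [-0.99954823 -0.02663822 -0.01391928 -0.05485791]
 [-0.01743831  0.13680161  0.99044496  1.33927918]
 [ 0.          0.          0.          1.        ]]
```

View pics/side0.png

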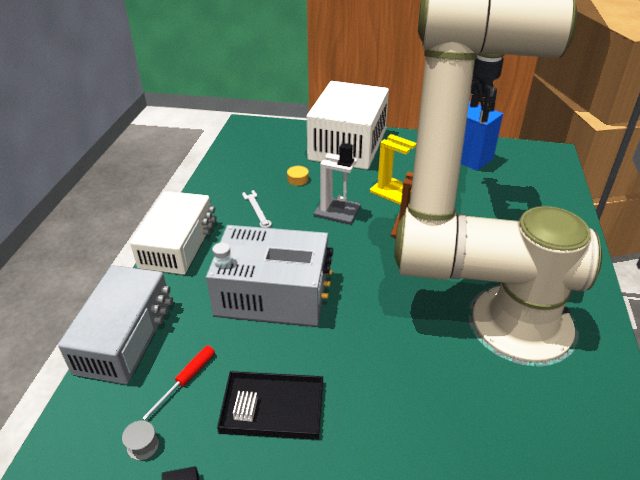

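View pics/top0.png

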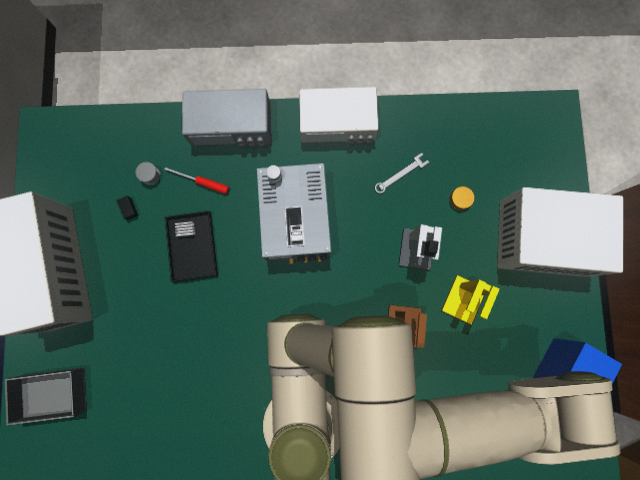

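Run:
```python
import cv2,numpy as np
t=cv2.imread("pics/top0.png");s=cv2.imread("pics/side0.png")
def z(im,x,y,w,h,k):return cv2.resize(im[y:y+h,x:x+w],None,fx=k,fy=k,interpolation=cv2.INTER_CUBIC)
cv2.imwrite("pics/z1.png",z(t,250,155,90,115,5))
cv2.imwrite("pics/z2.png",z(t,390,215,60,60,9))
cv2.imwrite("pics/z3.png",z(t,155,200,75,90,6))
cv2.imwrite("pics/z4.png",z(s,305,130,70,100,6))
cv2.imwrite("pics/z5.png",z(s,200,215,140,115,5))
```

```text
(no output)
```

View pics/z1.png

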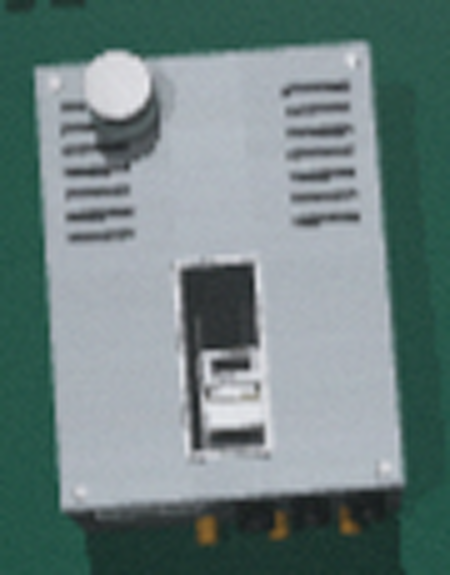

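View pics/z2.png

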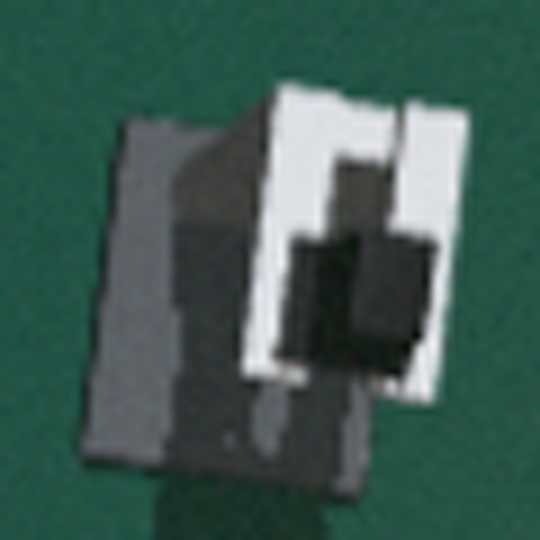

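View pics/z3.png

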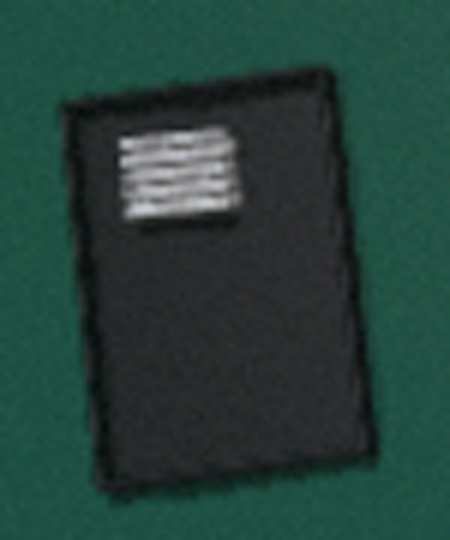

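View pics/z4.png

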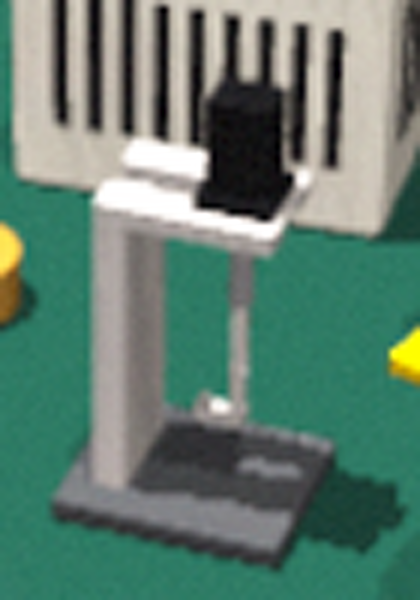

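View pics/z5.png

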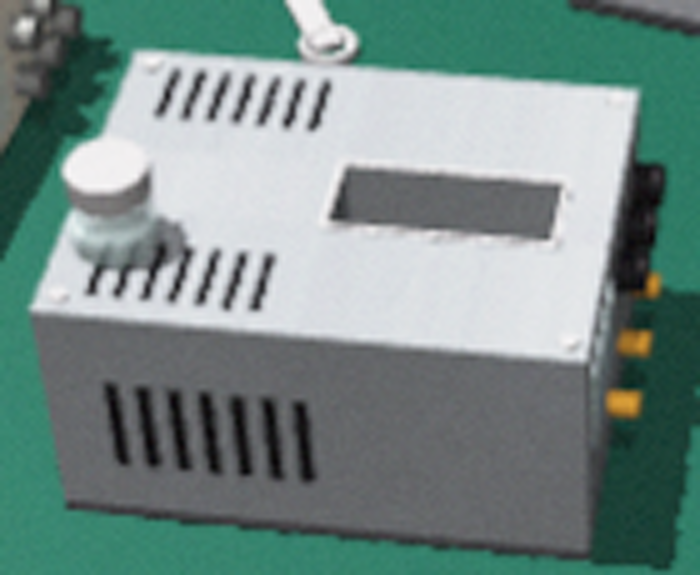

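```bash
cat > h.py <<'E'
import numpy as np,cv2
def load(n):
    return dict(np.load(n+".npz"))
def ray(c,uv):
    p=cv2.undistortPoints(np.array(uv,float).reshape(-1,1,2),c["mtx"],c["dist_coeffs"]).reshape(-1,2)
    d=np.c_[p[:,0],-p[:,1],-np.ones(len(p))]@c["extrinsics"][:3,:3].T
    return c["extrinsics"][:3,3],d
def onz(c,uv,z):
    o,d=ray(c,uv); return o+d*((z-o[2])/d[:,2])[:,None]
def proj(c,P):
    E=c["extrinsics"];q=(np.atleast_2d(P)-E[:3,3])@E[:3,:3]
    q=q*[1,-1,-1]
    return cv2.projectPoints(q,np.zeros(3),np.zeros(3),c["mtx"],c["dist_coeffs"])[0].reshape(-1,2)
E
python3 - <<'E'
from h import *
c=load("top0");p=c["pixels"];hsv=cv2.cvtColor(p,cv2.COLOR_RGB2HSV)
def biggest(m,off):
    cs,_=cv2.findContours(m.astype(np.uint8),cv2.RETR_EXTERNAL,cv2.CHAIN_APPROX_NONE)
    k=max(cs,key=cv2.contourArea).reshape(-1,2)+off; return k
def rep(name,k,z):
    P=onz(c,k,z)[:,:2]*1000
    r=cv2.minAreaRect(P.astype(np.float32)); print(name,r, 'px',cv2.boundingRect(k.astype(np.int32)))
# chassis top
x,y,w,h=245,150,100,125;s=hsv[y:y+h,x:x+w]
m=(s[...,1]<60)&(s[...,2]>130); rep("chassis",biggest(m,[x,y]),.125)
x,y,w,h=155,200,75,90;s=hsv[y:y+h,x:x+w]
m=(s[...,2]<65); rep("tray",biggest(m,[x,y]),.022)
x,y,w,h=412,215,40,60;s=hsv[y:y+h,x:x+w]
m=(s[...,2]>150)&(s[...,1]<60); m=cv2.morphologyEx(m.astype(np.uint8),cv2.MORPH_CLOSE,np.ones((1,1))); 
cs,_=cv2.findContours(m,cv2.RETR_EXTERNAL,cv2.CHAIN_APPROX_NONE)
k=np.vstack([q.reshape(-1,2) for q in cs if len(q)>8])+[x,y]; rep("fork",k,.165)
# zoom points
z1=lambda a:np.array(a)/5+[250,155]-.4
print("chassis corners",onz(c,z1([[36,66],[368,42],[405,487],[62,510]]),.125)*1000)
print("bay corners",onz(c,z1([[178,263],[257,258],[270,455],[190,461]]),.125)*1000)
print("bail",onz(c,z1([[207,390],[258,388],[232,389]]),.047)*1000)
z2=lambda a:np.array(a)/9+[390,215]-.45
print("fork",onz(c,z2([[283,84],[470,110],[437,402],[245,375]]),.165)*1000)
print("handle top", onz(c,z2([[358,240],[438,238],[415,335],[352,330]]),.217)*1000)
z3=lambda a:np.array(a)/6+[155,200]-.42
print("tray",onz(c,z3([[62,102],[332,68],[376,460],[104,497]]),.022)*1000)
print("sink",onz(c,z3([[118,135],[232,128],[240,210],[128,220]]),.027)*1000)
E
```

```text
chassis ((580.1572875976562, 12.6524658203125), (245.83349609375, 180.41233825683594), 2.9104626178741455) px (257, 163, 74, 94)
tray ((498.26116943359375, 311.5775146484375), (201.35562133789062, 139.09027099609375), 6.514916896820068) px (164, 211, 55, 73)
fork ((476.700927734375, -332.5802001953125), (54.08868408203125, 83.26201629638672), 79.85041046142578) px (417, 224, 25, 36)
chassis corners [[693.72430003 107.62948201 125.        ]
 [701.69970351 -71.24172947 125.        ]
 [460.65883933 -83.94427113 125.        ]
 [453.29406161  95.89452666 125.        ]]
bay corners [[583.47343258  32.92399397 125.        ]
 [584.99415837  -9.09007956 125.        ]
 [479.41562897 -13.69212666 125.        ]
 [477.36433531  28.35936562 125.        ]]
bail [[527.15066464  23.4786799   47.        ]
 [527.50610195  -5.14670826  47.        ]
 [527.33602217   9.4443676   47.        ]]
fork [[ 521.9253975  -314.77774173  165.        ]
 [ 513.05151046 -366.93341824  165.        ]
 [ 430.69293386 -352.60895127  165.        ]
 [ 439.68179591 -299.54383514  165.        ]]
handle top [[ 470.10094846 -320.95290078  217.        ]
 [ 470.06672948 -342.38805746  217.        ]
 [ 444.05509527 -334.65460644  217.        ]
 [ 445.84747308 -317.92952394  217.        ]]
tray [[587.84696899 388.4855016   22.        ]
 [600.8241924  258.04669914  22.        ]
 [411.81566499 236.12268448  22.        ]
 [397.62318038 364.9332422   22.        ]]
sink [[570.01449328 359.51503574  27.        ]
 [571.88994822 304.71604812  27.        ]
 [532.10475424 300.45830683  27.        ]
 [528.74306031 354.04552529  27.        ]]
```

Run:
```python
from h import *
c=load("side0")
z5=lambda a:np.array(a)/5+[200,215]-.4
print("bay side",onz(c,z5([[345,165],[565,183],[557,240],[328,222]]),.125)*1000)
print("ch side",onz(c,z5([[135,50],[638,90],[588,358],[32,312]]),.125)*1000)
z4=lambda a:np.array(a)/6+[305,130]-.42
print("fork side",onz(c,z4([[128,140],[95,192],[272,240],[308,172]]),.165)*1000)
print("handle top",onz(c,z4([[212,88],[240,75],[285,88],[265,100]]),.217)*1000)
# shaft and foot: tube end and foot bottom near picker axis
print("footbottom px", (z4([[237,412],[205,415],[240,280]])))
o=np.array([.4576,-.3301,.165])
for d in (55,116,128,140): print(d,(proj(c,o-[0,0,d/1000])-[305,130]+.42)*6)
```

```text
bay side [[584.80835865  -7.68266655 125.        ]
 [484.86939723 -13.15687101 125.        ]
 [481.09385817  24.53419218 125.        ]
 [582.59832434  30.90731203 125.        ]]
ch side [[703.92997749 -70.98182823 125.        ]
 [464.01512634 -83.51905641 125.        ]
 [454.29324552  93.82127848 125.        ]
 [692.44529946 108.99673561 125.        ]]
fork side [[ 516.80883156 -366.01649927  165.        ]
 [ 523.46815374 -320.86349947  165.        ]
 [ 442.2247301  -296.49868312  165.        ]
 [ 434.3356354  -353.46271621  165.        ]]
handle top [[ 474.23173409 -329.52429182  217.        ]
 [ 464.10525555 -342.40813959  217.        ]
 [ 443.63928987 -335.00423637  217.        ]
 [ 450.60982036 -323.64643728  217.        ]]
footbottom px [[344.08       198.24666667]
 [338.74666667 198.74666667]
 [344.58       176.24666667]]
55 [[244.70972036 300.38791993]]
116 [[241.40349804 411.72540708]]
128 [[240.76976247 432.97746731]]
140 [[240.14137593 454.02218779]]
```

Emit:
jog_arm([
  [-5,-15,20,0.03,1],
  [-14,-30,55,0.07,1],
  [-24,-35,92,0.11,1],
  [-34,-35,130,0.15,1],
  [-44,-35,170,0.19,1],
])

```text
t: 0.52
tcp_pos: [0.2809, -0.4256, 0.2835]
eef_rot: [[0.048, 0.0, 0.999], [-0.999, -0.0, 0.048], [0.0, -1.0, 0.0]]
wrist_force: [1.0, -0.1, -1.0]
gripper_width: 0.0856
```

```bash
cat > d.py <<'E'
import sys,numpy as np
from workcell import observe
o=observe();R=o["eef_rot"];p=o["tcp_pos"]*1000
yaw=np.degrees(np.arctan2(R[1,2],R[0,2]))
print("t%.2f"%o["t"],"tcp",p.round(1),"yaw %.2f"%yaw,"F",o["wrist_force"].round(2),"M",o["ft_torque"].round(2),"w %.1f"%(o["gripper_width"]*1e3),"tilt",R[:,1].round(4))
if len(sys.argv)>3:
    t=np.array(list(map(float,sys.argv[1:4])));print("shift",(R.T@(t-p)).round(1))
    if len(sys.argv)>4: print("turn %.4f"%-np.radians(float(sys.argv[4])-yaw))
E
python3 d.py 457.6 -330.1 283 -10.2
```

```text
t0.52 tcp [ 280.9 -425.6  283.5] yaw 2.75 F [ 0.99 -0.06 -1.01] M [ 0.03 -0.01 -0.03] w 85.6 tilt [ 1.e-04 -4.e-04 -1.e+00]
shift [-86.9   0.5 181.1]
turn 0.2260
```

Emit:
jog_arm([
  [-17,0,36,0.05,1],
  [-34,0,72,0.1,1],
  [-52,0,110,0.15,1],
  [-70,0,147,0.19,1],
  [-87,0,181,0.226,1],
])

```text
t: 0.93
tcp_pos: [0.4579, -0.3288, 0.283]
eef_rot: [[-0.176, -0.0, 0.984], [-0.984, 0.0, -0.176], [-0.0, -1.0, -0.0]]
wrist_force: [0.4, -0.7, 0.1]
gripper_width: 0.0855
```

Emit:
jog_arm([
  [0,0,0,0,0.6],
  [0,0,0,0,0.4],
  [0,0,0,0,0.2],
  [0,0,0,0,0.2],
  [0,0,0,0,0.2],
])

```text
t: 1.35
tcp_pos: [0.4552, -0.3313, 0.2834]
eef_rot: [[-0.176, -0.0, 0.984], [-0.984, -0.0, -0.176], [0.0, -1.0, -0.0]]
wrist_force: [0.2, 0.4, 0.1]
gripper_width: 0.0511
```

```bash
python3 d.py 457.6 -330.1 195 -10.2
python3 - <<'E'
from h import *
from workcell import capture
for n in("side","top"):
    c=capture(n); np.savez(f"{n}1.npz",**c);cv2.imwrite(f"pics/{n}1.png",c["pixels"][:,:,::-1])
    x,y=(290,80) if n=="side" else (370,190)
    cv2.imwrite(f"pics/{n}1z.png",cv2.resize(c["pixels"][y:y+140,x:x+110,::-1],None,fx=4,fy=4))
E
```

```text
t1.35 tcp [ 455.2 -331.3  283.4] yaw -10.13 F [0.17 0.39 0.08] M [-0.05 -0.    0.07] w 51.1 tilt [-1.e-04 -1.e-04 -1.e+00]
shift [-1.6 88.4  2.1]
turn 0.0012
```

View pics/side1z.png

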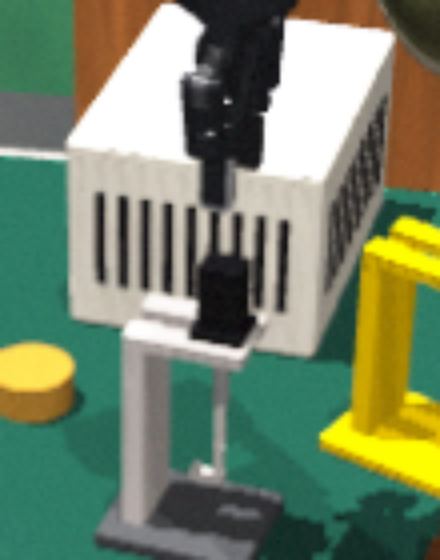

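View pics/top1z.png

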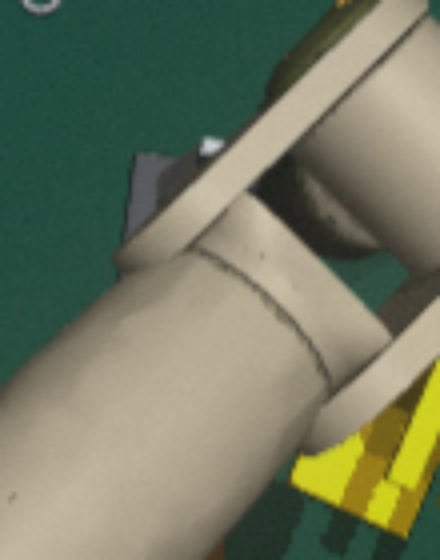

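Emit:
jog_arm([
  [-1,20,2,0,0.2],
  [-1.5,45,2,0,0.2],
  [-1.5,70,2,0,0.2],
  [-1.5,82,2,0,0.2],
  [-1.5,88,2,0,0.2],
])

```text
t: 1.87
tcp_pos: [0.4575, -0.3292, 0.1934]
eef_rot: [[-0.175, -0.002, 0.985], [-0.985, 0.002, -0.175], [-0.002, -1.0, -0.002]]
wrist_force: [0.3, -0.1, -0.3]
gripper_width: 0.0511
```

```bash
python3 d.py 457.6 -330.1 195 -10.2
```

```text
t1.87 tcp [ 457.5 -329.2  193.4] yaw -10.09 F [ 0.29 -0.07 -0.32] M [0.   0.05 0.02] w 51.1 tilt [-0.0021  0.0023 -1.    ]
shift [ 0.8 -1.6  0.3]
turn 0.0020
```

Emit:
jog_arm([
  [0,-1,0,0,0],
  [0,-1,0,0,-0.2],
  [0,-1,0,0,-0.4],
  [0,-1,0,0,-0.6],
  [0,-1,0,0,-1],
], grip_force=100)

```text
t: 2.28
tcp_pos: [0.4587, -0.33, 0.1978]
eef_rot: [[-0.174, 0.002, 0.985], [-0.985, -0.002, -0.174], [0.002, -1.0, 0.002]]
wrist_force: [-1.1, -1.2, 6.7]
gripper_width: 0.0211
```

Emit:
jog_arm([
  [0,0,0,0,-1],
  [0,0,0,0,-1],
  [0,0,0,0,-1],
  [0,0,0,0,-1],
  [0,0,0,0,-1],
])

```text
t: 2.7
tcp_pos: [0.4587, -0.33, 0.1978]
eef_rot: [[-0.174, 0.002, 0.985], [-0.985, -0.002, -0.174], [0.002, -1.0, 0.002]]
wrist_force: [-0.4, -0.6, 6.2]
gripper_width: 0.021
```

```bash
python3 d.py 457.6 -330.1 195 -10.2
```

```text
t2.70 tcp [ 458.7 -330.   197.8] yaw -10.04 F [-0.4  -0.55  6.22] M [ 0.02  0.12 -0.01] w 21.0 tilt [ 0.0018 -0.0023 -1.    ]
shift [ 0.3  2.8 -1.1]
turn 0.0028
```

Emit:
jog_arm([
  [0,-4,0,0,-1],
  [0,-8,0,0,-1],
  [0,-12,0,0,-1],
  [0,-12,-3,0,-1],
  [0,-12,-8,0,-1],
])

```text
t: 3.12
tcp_pos: [0.4504, -0.3279, 0.2084]
eef_rot: [[-0.174, 0.0, 0.985], [-0.985, -0.0, -0.174], [0.0, -1.0, 0.0]]
wrist_force: [0.2, 0.0, -2.2]
gripper_width: 0.0208
```

```bash
python3 d.py 457.6 -330.1 195 -10.2
```

```text
t3.12 tcp [ 450.4 -327.9  208.4] yaw -10.02 F [ 0.16  0.01 -2.23] M [ 0.01 -0.01  0.  ] w 20.8 tilt [ 2.e-04 -2.e-04 -1.e+00]
shift [ 0.9 13.4  7.4]
turn 0.0032
```

Emit:
jog_arm([
  [0,0,-12,0,-1],
  [0,0,-28,0,-1],
  [0,0,-44,0,-1],
  [0,0,-58,0,-1],
  [0,0,-66,0,-1],
])

```text
t: 3.53
tcp_pos: [0.384, -0.316, 0.2081]
eef_rot: [[-0.175, -0.001, 0.985], [-0.985, 0.001, -0.175], [-0.001, -1.0, -0.001]]
wrist_force: [0.2, 0.6, -1.4]
gripper_width: 0.0208
```

```bash
python3 d.py 480 9.3 325 2.9
python3 - <<'E'
from h import *
from workcell import capture
c=capture("side"); np.savez("side2.npz",**c);cv2.imwrite("pics/side2z.png",cv2.resize(c["pixels"][80:230,300:440,::-1],None,fx=4,fy=4,interpolation=cv2.INTER_CUBIC))
E
```

```text
t3.53 tcp [ 384.  -316.   208.1] yaw -10.06 F [ 0.17  0.63 -1.4 ] M [-0.03  0.04  0.04] w 20.8 tilt [-6.e-04  6.e-04 -1.e+00]
shift [-337.1 -116.7   37.6]
turn -0.2263
```

View pics/side2z.png

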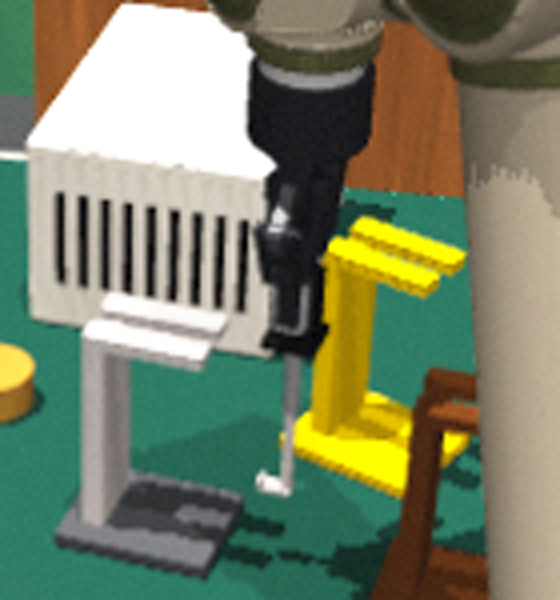

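Emit:
jog_arm([
  [0,-20,0,0,-1],
  [-3,-50,0,0,-1],
  [-15,-85,2,-0.02,-1],
  [-40,-112,5,-0.05,-1],
  [-75,-117,9,-0.08,-1],
])

```text
t: 4.0
tcp_pos: [0.4083, -0.2453, 0.3297]
eef_rot: [[-0.096, 0.005, 0.995], [-0.995, -0.006, -0.096], [0.005, -1.0, 0.006]]
wrist_force: [2.0, 0.1, -1.3]
gripper_width: 0.021
```

```bash
python3 d.py 504.5 -32.1 325 2.8
python3 - <<'E'
from h import *
c=load("side2")
o=np.array([.3840,-.316,.1753])
for d in (0,55,116,119,122,128,140): print(d,(proj(c,o-[0,0,d/1000])-[300,80]+.4)*4)
E
```

```text
t4.00 tcp [ 408.3 -245.3  329.7] yaw -5.52 F [ 2.03  0.12 -1.29] M [-0.02 -0.06 -0.02] w 21.0 tilt [ 0.0052 -0.0056 -1.    ]
shift [-221.5    4.    75.2]
turn -0.1452
0 [[296.09799307 338.77204613]]
55 [[291.38030579 410.09381525]]
116 [[286.3674721  485.40022609]]
119 [[286.12668896 489.00526952]]
122 [[285.88643415 492.6013002 ]]
128 [[285.40750381 499.76644229]]
140 [[284.45592061 513.98987621]]
```

Emit:
jog_arm([
  [-38,0,12,-0.03,-1],
  [-78,0,26,-0.06,-1],
  [-118,0,40,-0.09,-1],
  [-155,0,53,-0.12,-1],
  [-190,0,65,-0.14,-1],
])

```text
t: 4.42
tcp_pos: [0.491, -0.0588, 0.3254]
eef_rot: [[0.047, 0.0, 0.999], [-0.999, 0.0, 0.047], [-0.0, -1.0, 0.0]]
wrist_force: [0.9, -0.5, -2.3]
gripper_width: 0.0208
```

```bash
python3 d.py 504.5 -32.1 300 2.8
```

```text
t4.42 tcp [491.  -58.8 325.4] yaw 2.69 F [ 0.91 -0.48 -2.25] M [ 0.   -0.01 -0.02] w 20.8 tilt [ 5.e-04  1.e-04 -1.e+00]
shift [-26.   25.4  14.8]
turn -0.0020
```

Emit:
jog_arm([
  [-12,0,7,-0.002,-1],
  [-26,8,14,-0.002,-1],
  [-27,18,14.5,-0.002,-1],
  [-27,27,14.5,-0.002,-1],
  [-27,30,14.5,-0.002,-1],
])

```text
t: 4.83
tcp_pos: [0.5029, -0.034, 0.2934]
eef_rot: [[0.046, -0.003, 0.999], [-0.999, 0.001, 0.046], [-0.001, -1.0, -0.003]]
wrist_force: [-0.3, -0.9, -2.2]
gripper_width: 0.0204
```

Emit:
jog_arm([
  [0,0,0,0,-1],
  [0,0,0,0,-1],
  [0,0,0,0,-1],
  [0,0,0,0,-1],
  [0,0,0,0,-1],
])

```text
t: 5.25
tcp_pos: [0.5035, -0.0339, 0.2957]
eef_rot: [[0.046, 0.001, 0.999], [-0.999, -0.0, 0.046], [0.0, -1.0, 0.001]]
wrist_force: [0.3, -0.5, -0.8]
gripper_width: 0.0207
```

```bash
python3 d.py 504.5 -32.1 290 2.8
python3 - <<'E'
from h import *
from workcell import capture
for n in("side","top"):
    c=capture(n); np.savez(f"{n}3.npz",**c)
    x,y=(190,120) if n=="side" else (240,130)
    cv2.imwrite(f"pics/{n}3z.png",cv2.resize(c["pixels"][y:y+150,x:x+160,::-1],None,fx=4,fy=4,interpolation=cv2.INTER_CUBIC))
E
```

```text
t5.25 tcp [503.5 -33.9 295.7] yaw 2.66 F [ 0.32 -0.45 -0.85] M [ 0.   -0.01  0.04] w 20.7 tilt [ 7.e-04 -2.e-04 -1.e+00]
shift [-1.8  5.7  1.1]
turn -0.0025
```

View pics/side3z.png

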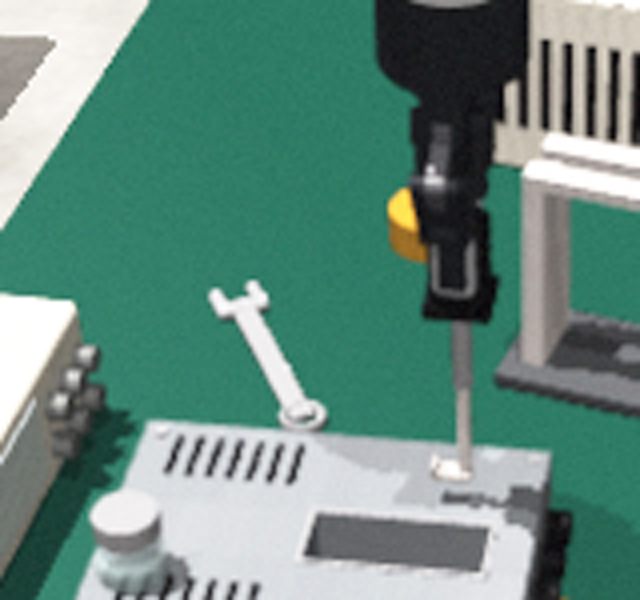

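View pics/top3z.png

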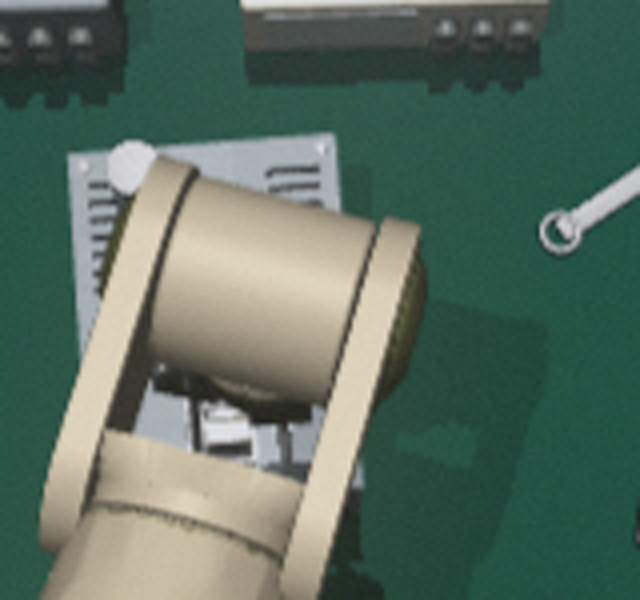

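Emit:
jog_arm([
  [-1.5,3,0,-0.002,-1],
  [-1.5,6,0,-0.002,-1],
  [-1.5,9,0,-0.002,-1],
  [-1.5,10,0,-0.002,-1],
  [-1.5,11,0,-0.002,-1],
])

```text
t: 5.77
tcp_pos: [0.5034, -0.0321, 0.284]
eef_rot: [[0.049, -0.0, 0.999], [-0.999, 0.0, 0.049], [-0.0, -1.0, -0.0]]
wrist_force: [0.1, 0.1, -1.2]
gripper_width: 0.0209
```

Emit:
jog_arm([
  [0,0.5,0,0,-1],
  [0,1,0,0,-1],
  [0,1.5,0,0,-1],
  [0,1.5,0,0,-1],
  [0,1.5,0,0,-1],
])

```text
t: 6.18
tcp_pos: [0.5034, -0.0321, 0.2828]
eef_rot: [[0.049, 0.0, 0.999], [-0.999, -0.0, 0.049], [0.0, -1.0, 0.0]]
wrist_force: [-0.3, -0.1, -0.4]
gripper_width: 0.0208
```

Emit:
jog_arm([
  [0,0.5,0,0,-1],
  [0,1,0,0,-1],
  [0,1.5,0,0,-1],
  [0,1.5,0,0,-1],
  [0,1.5,0,0,-1],
])

```text
t: 6.6
tcp_pos: [0.5034, -0.0321, 0.2813]
eef_rot: [[0.049, -0.0, 0.999], [-0.999, 0.0, 0.049], [-0.0, -1.0, -0.0]]
wrist_force: [0.3, 0.2, -0.4]
gripper_width: 0.0206
```

Emit:
jog_arm([
  [0,0.5,0,0,-1],
  [0,1,0,0,-1],
  [0,1,0,0,-1],
  [0,1,0,0,-1],
  [0,1,0,0,-1],
])

```text
t: 7.02
tcp_pos: [0.5034, -0.0321, 0.2803]
eef_rot: [[0.049, -0.0, 0.999], [-0.999, 0.0, 0.049], [-0.0, -1.0, -0.0]]
wrist_force: [-0.0, -0.3, -2.0]
gripper_width: 0.021
```

Emit:
jog_arm([
  [0,0.5,0,0,-1],
  [0,1,0,0,-1],
  [0,1,0,0,-1],
  [0,1,0,0,-1],
  [0,1,0,0,-1],
])

```text
t: 7.43
tcp_pos: [0.5034, -0.0321, 0.2793]
eef_rot: [[0.049, 0.0, 0.999], [-0.999, 0.0, 0.049], [-0.0, -1.0, 0.0]]
wrist_force: [-0.2, 0.0, -1.3]
gripper_width: 0.0206
```

Emit:
jog_arm([
  [0,0.5,0,0,-1],
  [0,1,0,0,-1],
  [0,1,0,0,-1],
  [0,1,0,0,-1],
  [0,1,0,0,-1],
])

```text
t: 7.85
tcp_pos: [0.5034, -0.0321, 0.2783]
eef_rot: [[0.049, 0.0, 0.999], [-0.999, -0.0, 0.049], [0.0, -1.0, 0.0]]
wrist_force: [-0.3, 0.7, -1.5]
gripper_width: 0.0211
```

Emit:
jog_arm([
  [0,0.5,0,0,-1],
  [0,1,0,0,-1],
  [0,1,0,0,-1],
  [0,1,0,0,-1],
  [0,1,0,0,-1],
])

```text
t: 8.27
tcp_pos: [0.5034, -0.0321, 0.2773]
eef_rot: [[0.049, 0.0, 0.999], [-0.999, -0.0, 0.049], [0.0, -1.0, 0.0]]
wrist_force: [0.2, -0.3, -0.6]
gripper_width: 0.0208
```

Emit:
jog_arm([
  [0,0.5,0,0,-1],
  [0,1,0,0,-1],
  [0,1,0,0,-1],
  [0,1,0,0,-1],
  [0,1,0,0,-1],
])

```text
t: 8.68
tcp_pos: [0.5035, -0.0321, 0.2766]
eef_rot: [[0.049, 0.001, 0.999], [-0.999, -0.0, 0.049], [0.0, -1.0, 0.001]]
wrist_force: [-0.8, 0.1, 3.9]
gripper_width: 0.021
```

Run:
```python
from h import *
from workcell import capture
n="side"
c=capture(n); np.savez(f"{n}4.npz",**c)
cv2.imwrite(f"pics/{n}4z.png",cv2.resize(c["pixels"][190:290,240:340,::-1],None,fx=6,fy=6,interpolation=cv2.INTER_CUBIC))
```

```text
(no output)
```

View pics/side4z.png

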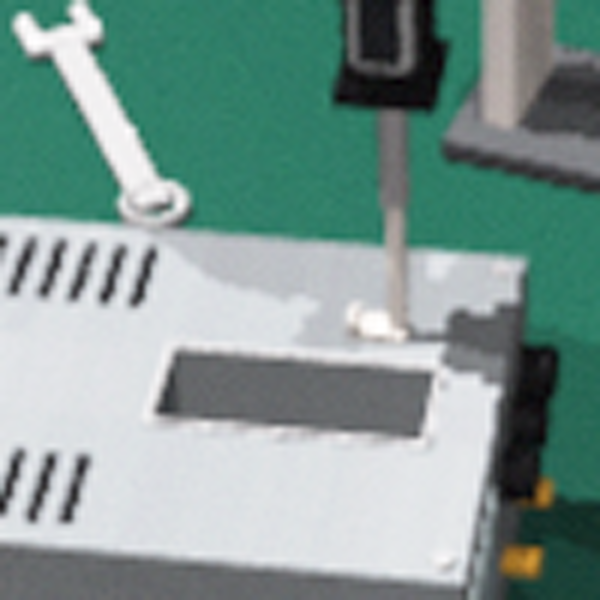

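Run:
```python
from h import *
c=load("side4")
R=np.array([[.9988,-.049],[.049,.9988]])
o=np.array([.5035,-.0321])
for nm,q,z in (("heel bot near",(-4,6),125),("heel bot far",(-4,-6),125),("tip bot near",(19,6),125),("tip top near",(19,6),133),("tip top far",(19,-6),133),("axis top of foot",(0,0),129),("tube end",(0,0),244.5-55)):
    w=o+R@np.array(q)/1000
    print(nm,(proj(c,[w[0],w[1],z/1000])-[240,190]+.4)*6)
g=c["pixels"][240:252,294:312].astype(int).mean(2).round().astype(int);print(g)
m=np.zeros(1)
```

```text
heel bot near [[407.22524164 342.46812995]]
heel bot far [[411.96713482 321.94656853]]
tip bot near [[346.83904076 337.34865817]]
tip top near [[346.20499156 321.16639292]]
tip top far [[351.39208267 300.75446677]]
axis top of foot [[398.91218981 323.21433664]]
tube end [[395.64325526 197.02171211]]
[[195 196 196 195 213 223 209 199 196 194 185 177 173 167 187 197 198 199]
 [195 196 196 207 237 230 210 212 210 211 190 175 173 157 184 199 199 199]
 [194 195 196 212 243 220 231 245 246 245 225 183 173 169 190 199 200 201]
 [195 195 196 208 230 223 245 251 251 253 241 192 174 162 182 199 199 200]
 [192 194 196 194 185 190 241 250 252 254 248 212 184 152 143 182 200 199]
 [195 198 196 183 162 151 213 234 243 245 242 234 236 201 131 146 163 154]
 [196 196 197 188 178 172 181 191 182 176 197 206 224 181 133 129 130 119]
 [195 198 198 192 192 192 203 209 202 200 203 204 205 197 197 197 199 202]
 [220 221 221 217 207 208 222 225 224 227 227 227 228 227 228 228 228 228]
 [224 228 229 228 230 232 232 233 229 231 231 231 230 232 231 229 229 229]
 [169 173 175 178 187 187 187 194 195 202 211 218 226 230 232 228 235 237]
 [103 105 106 107 105 101 107 116 129 126 139 149 168 177 176 176 191 197]]
```

Emit:
jog_arm([
  [0,-6,0,0,-1],
  [0,-18,0,0,-1],
  [-10,-22,0,0,-1],
  [-28,-22,0,0,-1],
  [-40,-22,0,0,-1],
])

```text
t: 9.15
tcp_pos: [0.5013, 0.0093, 0.2983]
eef_rot: [[0.049, 0.0, 0.999], [-0.999, 0.0, 0.049], [-0.0, -1.0, 0.0]]
wrist_force: [0.3, 0.6, -1.8]
gripper_width: 0.0206
```

Emit:
jog_arm([
  [0,0,0,0,-1],
  [0,0,0,0,-1],
  [0,0,0,0,-1],
  [0,0,0,0,-1],
  [0,0,0,0,-1],
])

```text
t: 9.57
tcp_pos: [0.5015, 0.0074, 0.2982]
eef_rot: [[0.048, -0.0, 0.999], [-0.999, -0.0, 0.048], [0.0, -1.0, -0.0]]
wrist_force: [-0.5, 0.2, -0.5]
gripper_width: 0.0211
```

```bash
python3 d.py 501.8 7.7 205 2.8
python3 - <<'E'
from h import *
from workcell import capture
n="side"
c=capture(n); np.savez(f"{n}5.npz",**c)
cv2.imwrite(f"pics/{n}5z.png",cv2.resize(c["pixels"][190:290,240:340,::-1],None,fx=6,fy=6,interpolation=cv2.INTER_CUBIC))
E
```

```text
t9.57 tcp [501.5   7.4 298.2] yaw 2.76 F [-0.46  0.18 -0.52] M [0.01 0.01 0.02] w 21.1 tilt [-3.e-04 -0.e+00 -1.e+00]
shift [-0.3 93.2  0.4]
turn -0.0007
```

View pics/side5z.png

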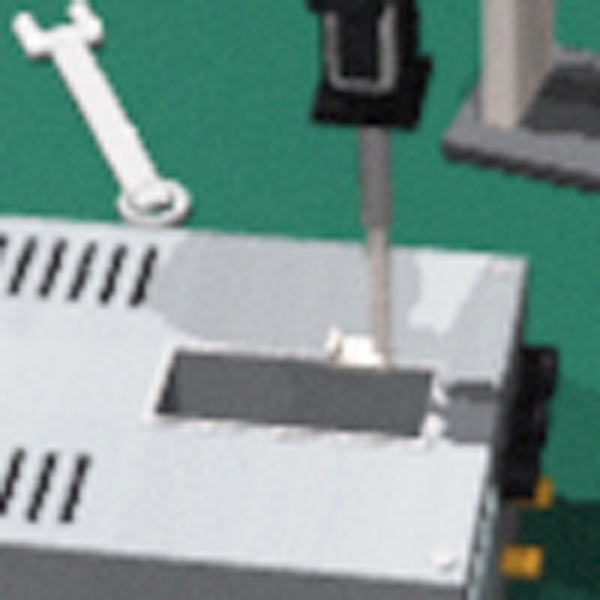

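Emit:
jog_arm([
  [0,8,0,0,-1],
  [0,20,0,0,-1],
  [0,32,0,0,-1],
  [0,42,0,0,-1],
  [0,48,0,0,-1],
])

```text
t: 10.03
tcp_pos: [0.501, 0.0078, 0.2487]
eef_rot: [[0.049, -0.002, 0.999], [-0.999, 0.0, 0.049], [-0.001, -1.0, -0.002]]
wrist_force: [-0.5, -0.3, -2.1]
gripper_width: 0.021
```

Emit:
jog_arm([
  [0,10,0,0,-1],
  [0,20,0,0,-1],
  [0,30,0,0,-1],
  [0,38,0,0,-1],
  [0,43,0,0,-1],
])

```text
t: 10.45
tcp_pos: [0.5012, 0.0079, 0.206]
eef_rot: [[0.049, -0.001, 0.999], [-0.999, 0.0, 0.049], [-0.0, -1.0, -0.001]]
wrist_force: [-0.1, 0.3, -1.6]
gripper_width: 0.0211
```

```bash
python3 d.py 501.8 7.7 182.8 2.8
```

```text
t10.45 tcp [501.2   7.9 206. ] yaw 2.80 F [-0.09  0.33 -1.62] M [-0.02 -0.02  0.01] w 21.1 tilt [-1.3e-03  2.0e-04 -1.0e+00]
shift [ 0.2 23.2  0.7]
turn -0.0001
```

Emit:
jog_arm([
  [0,2,0,0,-1],
  [0,4,0,0,-1],
  [0,6,0,0,-1],
  [0,7,0,0,-1],
  [0,8,0,0,-1],
])

```text
t: 10.87
tcp_pos: [0.5016, 0.0078, 0.1995]
eef_rot: [[0.049, 0.001, 0.999], [-0.999, -0.0, 0.049], [0.0, -1.0, 0.001]]
wrist_force: [-0.2, -0.2, -0.9]
gripper_width: 0.0208
```

Emit:
jog_arm([
  [0,1.5,0,0,-1],
  [0,3,0,0,-1],
  [0,4.5,0,0,-1],
  [0,6,0,0,-1],
  [0,7,0,0,-1],
])

```text
t: 11.28
tcp_pos: [0.5014, 0.0078, 0.1921]
eef_rot: [[0.049, -0.0, 0.999], [-0.999, 0.0, 0.049], [-0.0, -1.0, -0.0]]
wrist_force: [-0.2, -0.7, -0.5]
gripper_width: 0.0209
```

Emit:
jog_arm([
  [0,1.5,0,0,-1],
  [0,3,0,0,-1],
  [0,4.5,0,0,-1],
  [0,6,0,0,-1],
  [0,7.5,0,0,-1],
])

```text
t: 11.7
tcp_pos: [0.5015, 0.0078, 0.1846]
eef_rot: [[0.049, -0.0, 0.999], [-0.999, -0.0, 0.049], [0.0, -1.0, -0.0]]
wrist_force: [-0.7, 0.2, -0.9]
gripper_width: 0.0207
```

```bash
python3 d.py 501.8 7.7 182.8 2.8
python3 - <<'E'
from h import *
from workcell import capture
for n in("side","top"):
    c=capture(n); np.savez(f"{n}6.npz",**c)
    x,y=(240,190) if n=="side" else (250,150)
    cv2.imwrite(f"pics/{n}6z.png",cv2.resize(c["pixels"][y:y+110,x:x+100,::-1],None,fx=5,fy=5,interpolation=cv2.INTER_CUBIC))
E
```

```text
t11.70 tcp [501.5   7.8 184.6] yaw 2.79 F [-0.66  0.16 -0.89] M [-0.03  0.02  0.  ] w 20.7 tilt [-0. -0. -1.]
shift [0.1 1.8 0.3]
turn -0.0001
```

View pics/side6z.png

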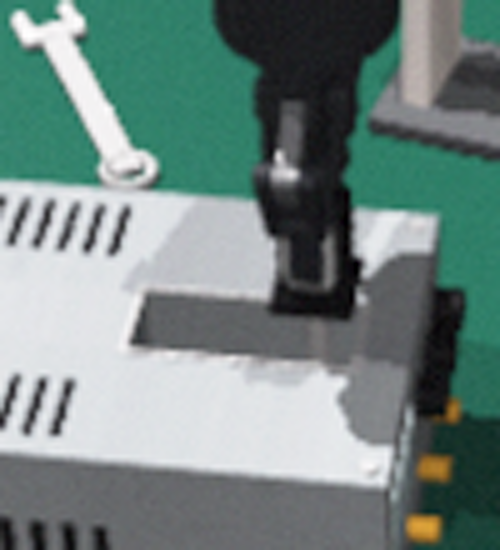

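View pics/top6z.png

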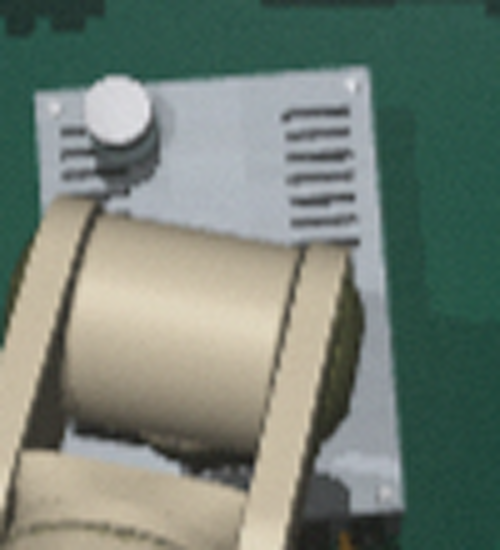

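Emit:
jog_arm([
  [0,1.5,0,0,-1],
  [0,1.5,2,0,-1],
  [0,1.5,4,0,-1],
  [0,1.5,6,0,-1],
  [0,1.5,7,0,-1],
])

```text
t: 12.22
tcp_pos: [0.5088, 0.0082, 0.1833]
eef_rot: [[0.049, 0.0, 0.999], [-0.999, -0.0, 0.049], [0.0, -1.0, 0.0]]
wrist_force: [-0.3, -0.5, -1.2]
gripper_width: 0.0212
```

Emit:
jog_arm([
  [0,0,1.5,0,-1],
  [0,0,3,0,-1],
  [0,0,4,0,-1],
  [0,0,5,0,-1],
  [0,0,6,0,-1],
])

```text
t: 12.63
tcp_pos: [0.5145, 0.0085, 0.1833]
eef_rot: [[0.049, -0.0, 0.999], [-0.999, -0.0, 0.049], [-0.0, -1.0, -0.0]]
wrist_force: [-0.2, 0.8, -1.6]
gripper_width: 0.0205
```

Emit:
jog_arm([
  [0,0,1.5,0,-1],
  [0,0,3,0,-1],
  [0,0,4,0,-1],
  [0,0,4.5,0,-1],
  [0,0,4.5,0,-1],
])

```text
t: 13.05
tcp_pos: [0.519, 0.0087, 0.1833]
eef_rot: [[0.049, 0.0, 0.999], [-0.999, -0.0, 0.049], [0.0, -1.0, 0.0]]
wrist_force: [-0.1, 0.6, -2.0]
gripper_width: 0.0209
```

```bash
python3 d.py 518.8 8.5 190 2.8
```

```text
t13.05 tcp [519.    8.7 183.3] yaw 2.80 F [-0.06  0.65 -1.98] M [0.01 0.04 0.02] w 20.9 tilt [ 0. -0. -1.]
shift [ 0.2 -6.7 -0.2]
turn -0.0000
```

Emit:
jog_arm([
  [0,-1,0,0,-1],
  [0,-2,0,0,-1],
  [0,-3,0,0,-1],
  [0,-4,0,0,-1],
  [0,-5,0,0,-1],
])

```text
t: 13.47
tcp_pos: [0.5189, 0.0087, 0.1885]
eef_rot: [[0.049, 0.0, 0.999], [-0.999, -0.0, 0.049], [0.0, -1.0, 0.0]]
wrist_force: [0.1, 0.5, -1.2]
gripper_width: 0.021
```

Emit:
jog_arm([
  [0,-0.5,0,0,-1],
  [0,-1,0,0,-1],
  [0,-1.5,0,0,-1],
  [0,-2,0,0,-1],
  [0,-2.5,0,0,-1],
])

```text
t: 13.88
tcp_pos: [0.5189, 0.0087, 0.1908]
eef_rot: [[0.049, -0.0, 0.999], [-0.999, 0.0, 0.049], [-0.0, -1.0, -0.0]]
wrist_force: [-0.4, -0.3, -1.4]
gripper_width: 0.021
```

Emit:
jog_arm([
  [0,-0.3,0,0,-1],
  [0,-0.6,0,0,-1],
  [0,-0.9,0,0,-1],
  [0,-1.2,0,0,-1],
  [0,-1.2,0,0,-1],
])

```text
t: 14.3
tcp_pos: [0.5189, 0.0087, 0.1918]
eef_rot: [[0.049, -0.0, 0.999], [-0.999, 0.0, 0.049], [-0.0, -1.0, -0.0]]
wrist_force: [0.6, 1.1, -2.1]
gripper_width: 0.0212
```

Emit:
jog_arm([
  [0,-0.3,0,0,-1],
  [0,-0.6,0,0,-1],
  [0,-0.9,0,0,-1],
  [0,-1.0,0,0,-1],
  [0,-1.0,0,0,-1],
])

```text
t: 14.72
tcp_pos: [0.5188, 0.0087, 0.1927]
eef_rot: [[0.049, -0.001, 0.999], [-0.999, 0.0, 0.049], [-0.0, -1.0, -0.001]]
wrist_force: [1.3, 0.3, -7.0]
gripper_width: 0.0207
```

Emit:
jog_arm([
  [0,-0.3,0,0,-1],
  [0,-0.6,0,0,-1],
  [0,-0.8,0,0,-1],
  [0,-0.8,0,0,-1],
  [0,-0.8,0,0,-1],
])

```text
t: 15.13
tcp_pos: [0.5188, 0.0087, 0.1937]
eef_rot: [[0.049, -0.0, 0.999], [-0.999, 0.0, 0.049], [-0.0, -1.0, -0.0]]
wrist_force: [0.4, 0.0, -7.3]
gripper_width: 0.0208
```

Emit:
jog_arm([
  [0,-0.3,0,0,-1],
  [0,-0.6,0,0,-1],
  [0,-0.8,0,0,-1],
  [0,-0.8,0,0,-1],
  [0,-0.8,0,0,-1],
])

```text
t: 15.55
tcp_pos: [0.5189, 0.0087, 0.1946]
eef_rot: [[0.049, -0.0, 0.999], [-0.999, 0.0, 0.049], [-0.0, -1.0, -0.0]]
wrist_force: [0.6, -0.5, -7.8]
gripper_width: 0.021
```

Emit:
jog_arm([
  [0,-0.3,0,0,-1],
  [0,-0.6,0,0,-1],
  [0,-0.8,0,0,-1],
  [0,-0.8,0,0,-1],
  [0,-0.8,0,0,-1],
])

```text
t: 15.97
tcp_pos: [0.5189, 0.0087, 0.1953]
eef_rot: [[0.049, -0.0, 0.999], [-0.999, 0.0, 0.049], [-0.0, -1.0, -0.0]]
wrist_force: [-0.1, 0.5, -8.2]
gripper_width: 0.021
```

Emit:
jog_arm([
  [0,-0.6,0,0,-1],
  [0,-1.2,0,0,-1],
  [0,-1.8,0,0,-1],
  [0,-2.4,0,0,-1],
  [0,-3,0,0,-1],
])

```text
t: 16.38
tcp_pos: [0.5189, 0.0087, 0.1985]
eef_rot: [[0.049, 0.0, 0.999], [-0.999, 0.0, 0.049], [-0.0, -1.0, 0.0]]
wrist_force: [0.6, -0.4, -7.9]
gripper_width: 0.0206
```

Emit:
jog_arm([
  [0,-0.6,0,0,-1],
  [0,-1.2,0,0,-1],
  [0,-1.8,0,0,-1],
  [0,-2.4,0,0,-1],
  [0,-3,0,0,-1],
])

```text
t: 16.8
tcp_pos: [0.5189, 0.0087, 0.2014]
eef_rot: [[0.049, -0.0, 0.999], [-0.999, 0.0, 0.049], [-0.0, -1.0, -0.0]]
wrist_force: [-0.4, -0.3, -8.3]
gripper_width: 0.0208
```

Emit:
jog_arm([
  [0,-0.6,0,0,-1],
  [0,-1.2,0,0,-1],
  [0,-1.8,0,0,-1],
  [0,-2.4,0,0,-1],
  [0,-3,0,0,-1],
])

```text
t: 17.22
tcp_pos: [0.5189, 0.0087, 0.2044]
eef_rot: [[0.049, -0.0, 0.999], [-0.999, 0.0, 0.049], [-0.0, -1.0, -0.0]]
wrist_force: [0.5, -0.5, -8.2]
gripper_width: 0.021
```

Emit:
jog_arm([
  [0,-0.6,0,0,-1],
  [0,-1.2,0,0,-1],
  [0,-1.8,0,0,-1],
  [0,-2.4,0,0,-1],
  [0,-3,0,0,-1],
])

```text
t: 17.63
tcp_pos: [0.5189, 0.0087, 0.2074]
eef_rot: [[0.049, 0.0, 0.999], [-0.999, 0.0, 0.049], [-0.0, -1.0, 0.0]]
wrist_force: [-0.1, -0.3, -8.3]
gripper_width: 0.021
```

Emit:
jog_arm([
  [0,-0.6,0,0,-1],
  [0,-1.2,0,0,-1],
  [0,-1.8,0,0,-1],
  [0,-2.4,0,0,-1],
  [0,-3,0,0,-1],
])

```text
t: 18.05
tcp_pos: [0.5189, 0.0087, 0.2105]
eef_rot: [[0.049, -0.0, 0.999], [-0.999, 0.0, 0.049], [-0.0, -1.0, -0.0]]
wrist_force: [-0.0, -0.2, -7.9]
gripper_width: 0.0207
```

Emit:
jog_arm([
  [0,-0.6,0,0,-1],
  [0,-1.2,0,0,-1],
  [0,-1.8,0,0,-1],
  [0,-2.4,0,0,-1],
  [0,-3,0,0,-1],
])

```text
t: 18.47
tcp_pos: [0.5191, 0.0086, 0.2138]
eef_rot: [[0.049, 0.001, 0.999], [-0.999, -0.0, 0.049], [0.0, -1.0, 0.001]]
wrist_force: [0.4, -0.4, -1.9]
gripper_width: 0.0208
```

Emit:
jog_arm([
  [0,-0.6,0,0,-1],
  [0,-1.2,0,0,-1],
  [0,-1.8,0,0,-1],
  [0,-2.4,0,0,-1],
  [0,-3,0,0,-1],
])

```text
t: 18.88
tcp_pos: [0.5189, 0.0087, 0.2165]
eef_rot: [[0.049, -0.0, 0.999], [-0.999, 0.0, 0.049], [-0.0, -1.0, -0.0]]
wrist_force: [-0.6, 0.1, -2.0]
gripper_width: 0.0211
```

Emit:
jog_arm([
  [0,0,0,0,-1],
  [0,0,0,0,-1],
  [0,0,0,0,-1],
  [0,0,0,0,-1],
  [0,0,0,0,-1],
])

```text
t: 19.3
tcp_pos: [0.5189, 0.0087, 0.2164]
eef_rot: [[0.049, -0.0, 0.999], [-0.999, 0.0, 0.049], [-0.0, -1.0, -0.0]]
wrist_force: [-0.4, 0.4, -1.2]
gripper_width: 0.0209
```

Emit:
jog_arm([
  [0,-2,0,0,-1],
  [0,-6,0,0,-1],
  [0,-12,0,0,-1],
  [0,-19,0,0,-1],
  [0,-26,0,0,-1],
])

```text
t: 19.72
tcp_pos: [0.519, 0.0087, 0.2434]
eef_rot: [[0.049, 0.001, 0.999], [-0.999, -0.0, 0.049], [0.0, -1.0, 0.001]]
wrist_force: [0.1, -0.3, -1.9]
gripper_width: 0.0207
```

Emit:
jog_arm([
  [0,-7,0,0,-1],
  [0,-14,0,0,-1],
  [0,-21,0,0,-1],
  [0,-28,0,0,-1],
  [0,-35,0,0,-1],
])

```text
t: 20.13
tcp_pos: [0.5189, 0.0087, 0.2782]
eef_rot: [[0.049, 0.0, 0.999], [-0.999, -0.0, 0.049], [0.0, -1.0, 0.0]]
wrist_force: [0.9, -0.1, -1.6]
gripper_width: 0.0211
```

Emit:
jog_arm([
  [0,-7,0,0,-1],
  [0,-14,0,0,-1],
  [0,-21,0,0,-1],
  [0,-28,0,0,-1],
  [0,-35,0,0,-1],
])

```text
t: 20.55
tcp_pos: [0.5189, 0.0087, 0.3131]
eef_rot: [[0.049, -0.0, 0.999], [-0.999, 0.0, 0.049], [-0.0, -1.0, -0.0]]
wrist_force: [-0.5, 0.1, -2.5]
gripper_width: 0.0207
```

Emit:
jog_arm([
  [0,-7,0,0,-1],
  [0,-14,0,0,-1],
  [0,-20,0,0,-1],
  [0,-25,0,0,-1],
  [0,-28,0,0,-1],
])

```text
t: 20.97
tcp_pos: [0.519, 0.0087, 0.3411]
eef_rot: [[0.049, 0.001, 0.999], [-0.999, -0.0, 0.049], [0.0, -1.0, 0.001]]
wrist_force: [0.0, -0.4, -1.6]
gripper_width: 0.0208
```

```bash
python3 d.py 518.8 8.5 345 2.8
python3 - <<'E'
from h import *
from workcell import capture
n="side"
c=capture(n); np.savez(f"{n}7.npz",**c)
cv2.imwrite(f"pics/{n}7z.png",cv2.resize(c["pixels"][130:280,220:350,::-1],None,fx=4,fy=4,interpolation=cv2.INTER_CUBIC))
E
```

```text
t20.97 tcp [519.    8.7 341.1] yaw 2.80 F [ 0.05 -0.38 -1.58] M [-0.   -0.01 -0.03] w 20.8 tilt [ 6.e-04 -1.e-04 -1.e+00]
shift [ 0.2 -3.9 -0.2]
turn -0.0001
```

View pics/side7z.png

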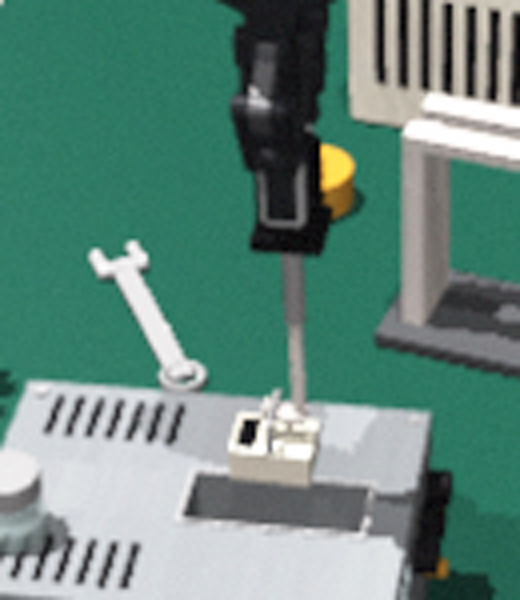

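Emit:
jog_arm([
  [-2,0,0,0,-1],
  [-6,0,0,0,-1],
  [-12,0,-1,0,-1],
  [-20,0,-3,0,-1],
  [-30,0,-5,0,-1],
])

```text
t: 21.43
tcp_pos: [0.5122, 0.0392, 0.3402]
eef_rot: [[0.049, -0.0, 0.999], [-0.999, 0.0, 0.049], [-0.0, -1.0, -0.0]]
wrist_force: [0.0, 0.6, -2.4]
gripper_width: 0.0205
```

Emit:
jog_arm([
  [-13,0,-3,0,-1],
  [-27,0,-6,-0.01,-1],
  [-41,0,-9,-0.02,-1],
  [-55,0,-12,-0.03,-1],
  [-69,0,-15,-0.04,-1],
])

```text
t: 21.85
tcp_pos: [0.4934, 0.1083, 0.3405]
eef_rot: [[0.09, 0.0, 0.996], [-0.996, 0.0, 0.09], [-0.0, -1.0, 0.0]]
wrist_force: [-0.1, -0.1, -2.4]
gripper_width: 0.0209
```

Emit:
jog_arm([
  [-14,0,-4,0,-1],
  [-28,0,-8,-0.01,-1],
  [-42,0,-12,-0.02,-1],
  [-56,0,-16,-0.03,-1],
  [-70,0,-20,-0.03,-1],
])

```text
t: 22.27
tcp_pos: [0.4671, 0.1762, 0.3405]
eef_rot: [[0.12, 0.0, 0.993], [-0.993, 0.0, 0.12], [-0.0, -1.0, 0.0]]
wrist_force: [-0.1, 0.1, -2.8]
gripper_width: 0.021
```

```bash
python3 d.py 449.9 305.9 341 6.9
```

```text
t22.27 tcp [467.1 176.2 340.5] yaw 6.88 F [-0.08  0.11 -2.77] M [-0.07  0.03 -0.04] w 21.0 tilt [ 1.e-04  2.e-04 -1.e+00]
shift [-130.8   -0.5   -1.5]
turn -0.0003
```

Emit:
jog_arm([
  [-14,2,0,0,-1],
  [-28,8,0,0,-1],
  [-42,16,0,0,-1],
  [-56,26,0,0,-1],
  [-70,36,-1,0,-1],
])

```text
t: 22.68
tcp_pos: [0.4579, 0.2456, 0.3041]
eef_rot: [[0.119, 0.0, 0.993], [-0.993, 0.0, 0.119], [-0.0, -1.0, 0.0]]
wrist_force: [0.4, -0.6, -2.2]
gripper_width: 0.0211
```

Emit:
jog_arm([
  [-13,10,0,0,-1],
  [-25,20,-1,0,-1],
  [-35,29,-1,0,-1],
  [-44,36,-1,0,-1],
  [-51,42,-1,0,-1],
])

```text
t: 23.1
tcp_pos: [0.4513, 0.2955, 0.2617]
eef_rot: [[0.119, -0.0, 0.993], [-0.993, -0.0, 0.119], [0.0, -1.0, -0.0]]
wrist_force: [-0.1, -0.1, -2.5]
gripper_width: 0.0207
```

Emit:
jog_arm([
  [-4,5,0,0,-1],
  [-7,10,0,0,-1],
  [-9,15,0,0,-1],
  [-10,20,0,0,-1],
  [-10,25,0,0,-1],
])

```text
t: 23.52
tcp_pos: [0.4506, 0.3043, 0.237]
eef_rot: [[0.118, 0.0, 0.993], [-0.993, 0.0, 0.118], [-0.0, -1.0, 0.0]]
wrist_force: [0.3, -0.0, -2.6]
gripper_width: 0.0208
```

```bash
python3 d.py 449.9 305.9 189.3 6.9
python3 - <<'E'
from h import *
from workcell import capture
n="side"
c=capture(n); np.savez(f"{n}8.npz",**c)
cv2.imwrite(f"pics/{n}8z.png",cv2.resize(c["pixels"][270:450,200:350,::-1],None,fx=4,fy=4,interpolation=cv2.INTER_CUBIC)[:600])
E
```

```text
t23.52 tcp [450.6 304.3 237. ] yaw 6.79 F [ 0.27 -0.05 -2.62] M [-0.02 -0.01  0.02] w 20.8 tilt [ 2.e-04  1.e-04 -1.e+00]
shift [-1.7 47.7 -0.5]
turn -0.0019
```

View pics/side8z.png

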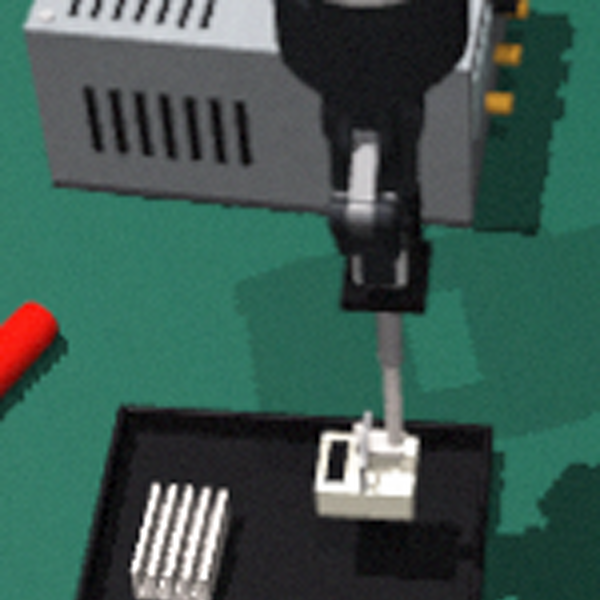

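Emit:
jog_arm([
  [0,6,0,0,-1],
  [0,14,0,0,-1],
  [0,22,0,0,-1],
  [0,29,0,0,-1],
  [0,34,0,0,-1],
])

```text
t: 23.98
tcp_pos: [0.4502, 0.3042, 0.2022]
eef_rot: [[0.118, -0.001, 0.993], [-0.993, -0.0, 0.118], [0.0, -1.0, -0.001]]
wrist_force: [-0.5, 0.1, -1.6]
gripper_width: 0.0212
```

Emit:
jog_arm([
  [0,2,0,0,-1],
  [0,4,0,0,-1],
  [0,6,0,0,-1],
  [0,7.5,0,0,-1],
  [0,9,0,0,-1],
])

```text
t: 24.4
tcp_pos: [0.4506, 0.3044, 0.1945]
eef_rot: [[0.119, 0.0, 0.993], [-0.993, 0.0, 0.119], [-0.0, -1.0, 0.0]]
wrist_force: [-0.4, 0.6, -2.0]
gripper_width: 0.0209
```

Emit:
jog_arm([
  [0,1,0,0,-1],
  [0,2,0,0,-1],
  [0,3,0,0,-1],
  [0,4,0,0,-1],
  [0,5,0,0,-1],
])

```text
t: 24.82
tcp_pos: [0.4505, 0.3044, 0.1894]
eef_rot: [[0.118, 0.0, 0.993], [-0.993, 0.0, 0.118], [-0.0, -1.0, 0.0]]
wrist_force: [-0.1, -0.9, -1.2]
gripper_width: 0.0212
```

```bash
python3 d.py 449.9 305.9 185.3 6.9
```

```text
t24.82 tcp [450.5 304.4 189.4] yaw 6.80 F [-0.14 -0.9  -1.23] M [ 0.01  0.02 -0.03] w 21.2 tilt [ 1.e-04  1.e-04 -1.e+00]
shift [-1.6  4.1 -0.4]
turn -0.0017
```

Emit:
jog_arm([
  [0,1,0,0,-1],
  [0,2,0,0,-1],
  [0,3,0,0,-1],
  [0,4,0,0,-1],
  [0,5,0,0,-1],
])

```text
t: 25.23
tcp_pos: [0.4505, 0.3044, 0.1843]
eef_rot: [[0.119, 0.0, 0.993], [-0.993, 0.0, 0.119], [-0.0, -1.0, 0.0]]
wrist_force: [0.6, 0.5, -2.0]
gripper_width: 0.0209
```

Emit:
jog_arm([
  [0,1,0,0,-1],
  [0,2,0,0,-1],
  [0,3,0,0,-1],
  [0,3,0,0,-1],
  [0,3,0,0,-1],
])

```text
t: 25.65
tcp_pos: [0.4505, 0.3044, 0.1814]
eef_rot: [[0.119, -0.0, 0.993], [-0.993, -0.0, 0.119], [0.0, -1.0, -0.0]]
wrist_force: [1.1, 0.1, -1.3]
gripper_width: 0.0207
```

```bash
python3 d.py 449.9 305.9 185.3 6.9
python3 - <<'E'
from h import *
from workcell import capture
n="side"
c=capture(n); np.savez(f"{n}9.npz",**c)
cv2.imwrite(f"pics/{n}9z.png",cv2.resize(c["pixels"][340:450,210:340,::-1],None,fx=5,fy=5,interpolation=cv2.INTER_CUBIC)[:600])
E
```

```text
t25.65 tcp [450.5 304.4 181.4] yaw 6.81 F [ 1.07  0.09 -1.34] M [ 0.01 -0.04  0.02] w 20.7 tilt [-1.e-04 -1.e-04 -1.e+00]
shift [-1.6 -3.9 -0.4]
turn -0.0016
```

View pics/side9z.png

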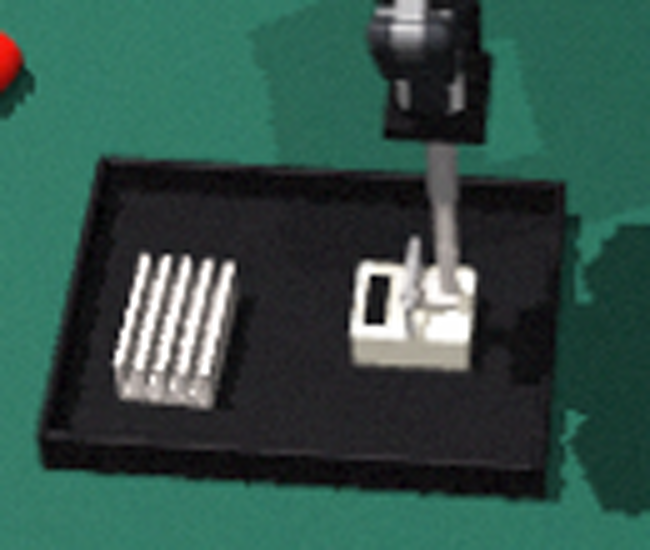

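Emit:
jog_arm([
  [0,0,-2,0,-1],
  [0,0,-4,0,-1],
  [0,0,-6,0,-1],
  [0,0,-8,0,-1],
  [0,0,-10,0,-1],
])

```text
t: 26.12
tcp_pos: [0.4403, 0.3032, 0.1815]
eef_rot: [[0.119, 0.0, 0.993], [-0.993, 0.0, 0.119], [-0.0, -1.0, 0.0]]
wrist_force: [-0.2, 0.2, -1.8]
gripper_width: 0.0208
```

Emit:
jog_arm([
  [0,0,-3,0,-1],
  [0,0,-6,0,-1],
  [0,0,-9,0,-1],
  [0,0,-12,0,-1],
  [0,0,-15,0,-1],
])

```text
t: 26.53
tcp_pos: [0.4253, 0.3014, 0.1814]
eef_rot: [[0.119, 0.0, 0.993], [-0.993, 0.0, 0.119], [-0.0, -1.0, 0.0]]
wrist_force: [0.7, 0.5, -0.8]
gripper_width: 0.0208
```

```bash
python3 d.py 449.9 305.9 185.3 6.9
python3 - <<'E'
from h import *
from workcell import capture
n="side"
c=capture(n); np.savez(f"{n}10.npz",**c)
cv2.imwrite(f"pics/{n}10z.png",cv2.resize(c["pixels"][340:450,210:340,::-1],None,fx=5,fy=5,interpolation=cv2.INTER_CUBIC)[:600])
E
```

```text
t26.53 tcp [425.3 301.4 181.4] yaw 6.81 F [ 0.67  0.49 -0.84] M [-0.02 -0.06 -0.05] w 20.8 tilt [ 0.  0. -1.]
shift [-1.5 -3.9 24.9]
turn -0.0016
```

View pics/side10z.png

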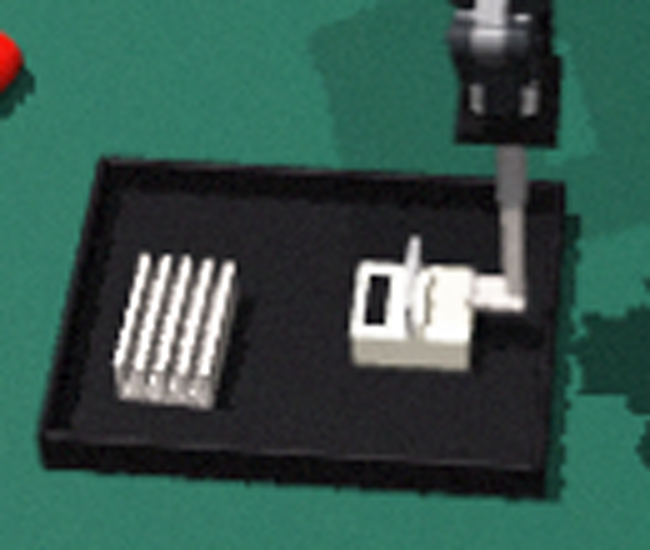

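Emit:
jog_arm([
  [0,-15,0,0,-1],
  [0,-45,-3,0,-1],
  [5,-85,-6,0.01,-1],
  [15,-120,-6,0.03,-1],
  [35,-140,-3,0.05,-1],
])

```text
t: 27.0
tcp_pos: [0.4266, 0.2671, 0.3256]
eef_rot: [[0.07, 0.005, 0.998], [-0.998, 0.002, 0.07], [-0.002, -1.0, 0.005]]
wrist_force: [0.7, 0.3, -0.9]
gripper_width: 0.0209
```

```bash
python3 d.py 385 -317 325 -10.04
```

```text
t27.00 tcp [426.6 267.1 325.6] yaw 4.02 F [ 0.69  0.29 -0.88] M [-0.02 -0.05 -0.05] w 20.9 tilt [ 0.005   0.0022 -1.    ]
shift [579.8  -1.  -82.5]
turn 0.2454
```

Emit:
jog_arm([
  [36,0,-5,0.02,-1],
  [74,0,-10,0.04,-1],
  [112,0,-16,0.06,-1],
  [150,0,-21,0.08,-1],
  [188,0,-27,0.1,-1],
])

```text
t: 27.42
tcp_pos: [0.4122, 0.0754, 0.3215]
eef_rot: [[-0.032, 0.001, 0.999], [-0.999, -0.0, -0.032], [0.0, -1.0, 0.001]]
wrist_force: [0.6, -1.2, -1.2]
gripper_width: 0.0212
```

Emit:
jog_arm([
  [38,0,-2,0.02,-1],
  [76,0,-4,0.04,-1],
  [114,0,-6,0.06,-1],
  [152,0,-8,0.08,-1],
  [190,0,-10,0.1,-1],
])

```text
t: 27.83
tcp_pos: [0.3962, -0.1144, 0.3216]
eef_rot: [[-0.132, 0.001, 0.991], [-0.991, -0.0, -0.132], [0.0, -1.0, 0.001]]
wrist_force: [0.5, -0.8, -1.5]
gripper_width: 0.021
```

```bash
python3 d.py 385 -317 300 -10.04
```

```text
t27.83 tcp [ 396.2 -114.4  321.6] yaw -7.58 F [ 0.52 -0.76 -1.52] M [ 0.   -0.08  0.01] w 21.0 tilt [ 7.e-04 -3.e-04 -1.e+00]
shift [202.3  21.7  15.6]
turn 0.0429
```

Emit:
jog_arm([
  [38,0,3,0.015,-1],
  [76,0,6,0.03,-1],
  [114,5,9,0.043,-1],
  [150,15,12,0.043,-1],
  [180,30,14,0.043,-1],
])

```text
t: 28.25
tcp_pos: [0.3868, -0.2957, 0.2918]
eef_rot: [[-0.175, 0.002, 0.985], [-0.985, -0.002, -0.175], [0.002, -1.0, 0.002]]
wrist_force: [0.3, 0.7, -0.9]
gripper_width: 0.0208
```

```bash
python3 d.py 385 -317 212 -10.04
```

```text
t28.25 tcp [ 386.8 -295.7  291.8] yaw -10.05 F [ 0.32  0.66 -0.85] M [ 0.07 -0.01  0.01] w 20.8 tilt [ 0.0015 -0.0021 -1.    ]
shift [21.2 79.9  1.8]
turn -0.0002
```

Emit:
jog_arm([
  [12,5,1,0,-1],
  [20,20,2,0,-1],
  [21,45,2,0,-1],
  [21,68,2,0,-1],
  [21,79,2,0,-1],
])

```text
t: 28.67
tcp_pos: [0.385, -0.3129, 0.2099]
eef_rot: [[-0.173, -0.002, 0.985], [-0.985, 0.003, -0.173], [-0.003, -1.0, -0.003]]
wrist_force: [-0.8, 0.4, -1.8]
gripper_width: 0.0211
```

Emit:
jog_arm([
  [0,0,0,0,-1],
  [0,0,0,0,-1],
  [0,0,0,0,-1],
  [0,0,0,0,-1],
  [0,0,0,0,-1],
])

```text
t: 29.08
tcp_pos: [0.3858, -0.3142, 0.2133]
eef_rot: [[-0.173, 0.001, 0.985], [-0.985, -0.001, -0.173], [0.001, -1.0, 0.001]]
wrist_force: [0.2, 0.9, -1.8]
gripper_width: 0.021
```

```bash
python3 d.py 458.7 -330 210 -10.04
```

```text
t29.08 tcp [ 385.8 -314.2  213.3] yaw -9.97 F [ 0.15  0.93 -1.75] M [ 0.01 -0.01 -0.05] w 21.0 tilt [ 0.001  -0.0013 -1.    ]
shift [ 3.   3.4 74.5]
turn 0.0012
```

Emit:
jog_arm([
  [3,0,3,0.001,-1],
  [3,0,15,0.001,-1],
  [3,0,30,0.001,-1],
  [3,0,46,0.001,-1],
  [3,0,60,0.001,-1],
])

```text
t: 29.5
tcp_pos: [0.4452, -0.3278, 0.2127]
eef_rot: [[-0.174, 0.001, 0.985], [-0.985, -0.0, -0.174], [0.0, -1.0, 0.001]]
wrist_force: [0.2, 0.9, -2.4]
gripper_width: 0.0212
```

Emit:
jog_arm([
  [0,0,6,0,-1],
  [0,0,11,0,-1],
  [0,0,14.5,0,-1],
  [0,0,14.5,0,-1],
  [0,0,14.5,0,-1],
])

```text
t: 29.92
tcp_pos: [0.4581, -0.3299, 0.2124]
eef_rot: [[-0.174, -0.0, 0.985], [-0.985, 0.0, -0.174], [0.0, -1.0, -0.0]]
wrist_force: [-0.5, -1.1, -1.5]
gripper_width: 0.0209
```

```bash
python3 d.py 458.7 -330 197.8 -10.04
python3 - <<'E'
from h import *
from workcell import capture
n="side"
c=capture(n); np.savez(f"{n}11.npz",**c)
cv2.imwrite(f"pics/{n}11z.png",cv2.resize(c["pixels"][100:230,300:400,::-1],None,fx=4,fy=4,interpolation=cv2.INTER_CUBIC)[:600])
E
```

```text
t29.92 tcp [ 458.1 -329.9  212.4] yaw -10.05 F [-0.5  -1.07 -1.47] M [ 0.03 -0.   -0.02] w 20.9 tilt [-2.e-04  0.e+00 -1.e+00]
shift [-0.  14.6  0.6]
turn -0.0001
```

View pics/side11z.png

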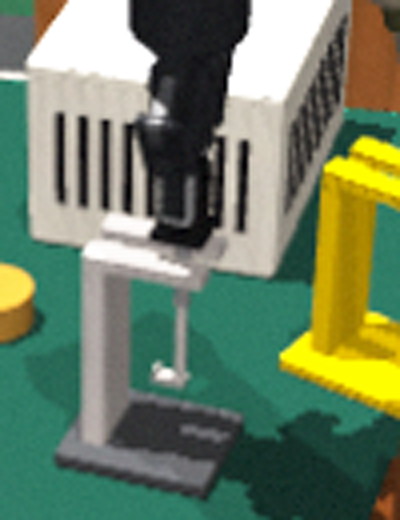

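Shaft sits between the prongs with the flange above the fork; lowering slowly until it seats.

Emit:
jog_arm([
  [0,3,0.5,0,-1],
  [0,6,0.5,0,-1],
  [0,9,0.5,0,-1],
  [0,11,0.5,0,-1],
  [0,12,0.5,0,-1],
])

```text
t: 30.38
tcp_pos: [0.4587, -0.3299, 0.1999]
eef_rot: [[-0.174, -0.0, 0.985], [-0.985, 0.001, -0.174], [-0.0, -1.0, -0.001]]
wrist_force: [1.1, -0.3, -1.9]
gripper_width: 0.0212
```

Emit:
jog_arm([
  [0,0.5,0,0,-1],
  [0,1,0,0,-1],
  [0,1.5,0,0,-1],
  [0,2,0,0,-1],
  [0,2.5,0,0,-1],
])

```text
t: 30.8
tcp_pos: [0.4589, -0.33, 0.1979]
eef_rot: [[-0.174, 0.0, 0.985], [-0.985, -0.0, -0.174], [0.0, -1.0, 0.0]]
wrist_force: [-0.3, 0.0, -0.9]
gripper_width: 0.0209
```

```bash
python3 d.py 458.7 -330 197.8 -10.04
```

```text
t30.80 tcp [ 458.9 -330.   197.9] yaw -10.04 F [-0.27  0.01 -0.85] M [ 0.01 -0.06 -0.02] w 20.9 tilt [ 1.e-04 -0.e+00 -1.e+00]
shift [ 0.1  0.1 -0.2]
turn 0.0000
```

Emit:
jog_arm([
  [0,0.5,0,0,-1],
  [0,1,0,0,-1],
  [0,1,0,0,-1],
  [0,1,0,0,-1],
  [0,1,0,0,-1],
])

```text
t: 31.22
tcp_pos: [0.4589, -0.33, 0.1978]
eef_rot: [[-0.174, 0.001, 0.985], [-0.985, -0.001, -0.174], [0.001, -1.0, 0.001]]
wrist_force: [-2.4, 1.2, 4.5]
gripper_width: 0.0215
```

Emit:
jog_arm([
  [0,-0.5,0,0,-0.45],
  [0,-0.5,0,0,-0.3],
  [0,-0.5,0,0,-0.1],
  [0,-0.5,0,0,0.1],
  [0,-0.5,0,0,0.2],
], grip_force=20)

```text
t: 31.63
tcp_pos: [0.4589, -0.33, 0.1973]
eef_rot: [[-0.174, -0.0, 0.985], [-0.985, 0.0, -0.174], [-0.0, -1.0, -0.0]]
wrist_force: [0.3, -1.1, 0.5]
gripper_width: 0.0511
```

Emit:
jog_arm([
  [0,0,0,0,0.2],
  [0,0,0,0,0.2],
  [0,-5,0,0,0.2],
  [0,-15,0,0,0.2],
  [0,-25,0,0,0.2],
])

```text
t: 32.05
tcp_pos: [0.4589, -0.33, 0.2235]
eef_rot: [[-0.174, 0.0, 0.985], [-0.985, -0.0, -0.174], [0.0, -1.0, 0.0]]
wrist_force: [0.1, 0.4, 0.1]
gripper_width: 0.051
```

Emit:
jog_arm([
  [0,-20,0,0,0.2],
  [0,-45,0,0,0.2],
  [0,-75,0,0,0.2],
  [0,-95,0,0,0.2],
  [0,-100,0,0,0.2],
])

```text
t: 32.47
tcp_pos: [0.4594, -0.3304, 0.3274]
eef_rot: [[-0.174, 0.005, 0.985], [-0.985, -0.006, -0.174], [0.005, -1.0, 0.006]]
wrist_force: [-0.4, -0.7, 0.3]
gripper_width: 0.0509
```

Emit:
jog_arm([
  [0,0,-30,0,0.2],
  [0,0,-60,0,0.2],
  [0,0,-90,0,0.2],
  [0,0,-120,0,0.2],
  [0,0,-140,0,0.2],
])

```text
t: 32.88
tcp_pos: [0.3191, -0.3047, 0.3224]
eef_rot: [[-0.175, -0.0, 0.985], [-0.985, 0.0, -0.175], [0.0, -1.0, -0.0]]
wrist_force: [0.7, -0.4, 0.8]
gripper_width: 0.0513
```

```bash
python3 d.py
python3 - <<'E'
from h import *
from workcell import capture
for n in("side","top"):
    c=capture(n); np.savez(f"{n}12.npz",**c);cv2.imwrite(f"pics/{n}12.png",c["pixels"][:,:,::-1])
    if n=="side": cv2.imwrite(f"pics/{n}12z.png",cv2.resize(c["pixels"][130:230,305:375,::-1],None,fx=6,fy=6,interpolation=cv2.INTER_CUBIC))
E
```

```text
t32.88 tcp [ 319.1 -304.7  322.4] yaw -10.06 F [ 0.69 -0.35  0.82] M [ 0.01 -0.03 -0.02] w 51.3 tilt [-4.e-04  0.e+00 -1.e+00]
```

View pics/side12z.png

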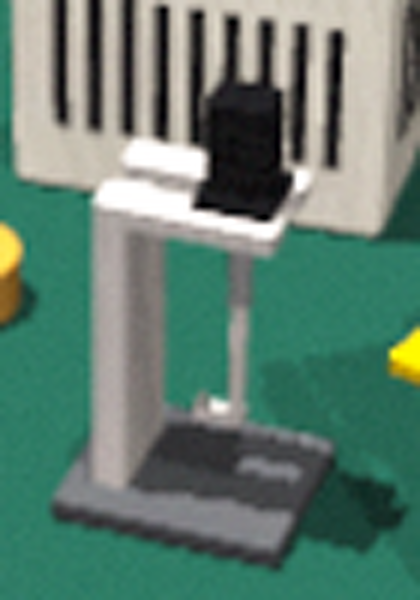

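View pics/side12.png

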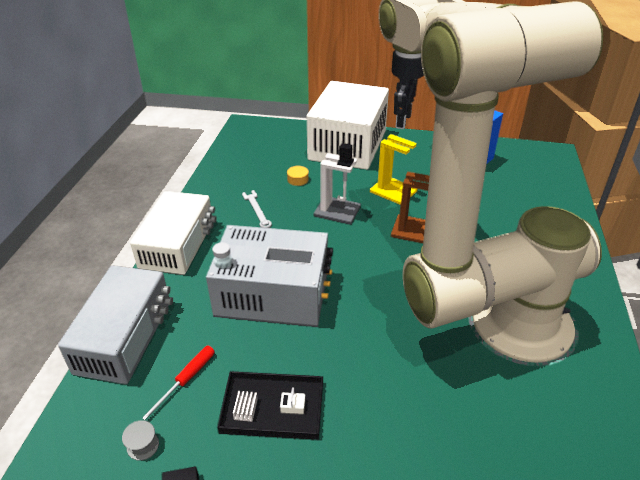

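View pics/top12.png

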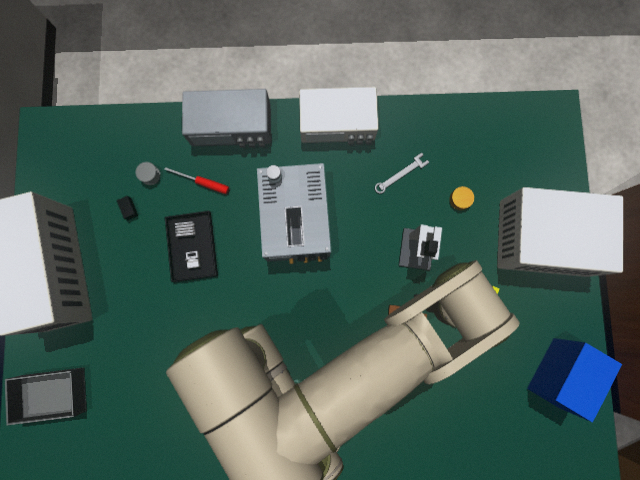

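The picker is back on the stand, looking the same as in the first picture. The module stands in the tray at about (292,402) in the side view. The jar and the heat sink have not moved.

```bash
python3 -c "
from workcell import job_done
print(job_done())"
```

```text
the job is handed in; nothing more can be done
None
```

I fetched the module with the hook picker, stood it in the empty half of the tray, unhooked it and hung the picker back in its stand. I handed the job in at about 33 s of the 72 s allowed; no verdict was reported.

- **Depth:** I found it by touching the chassis top with about 5 N. This put the foot's underside 119.5 mm below the picker's origin.
- **Lift:** The hook went through the bail with no contact felt. The clips let go at about 7 N of pull, after roughly 20 mm of lift.
- **Set-down:** The module was lowered slowly to the tray floor, and in the pictures it did not shift when the hook came out.
- **Return:** The flange seated at the same height as at the pick-up, within 0.1 mm by the arm's reading, with about 6 N on it.

In the last pictures the module stands upright in the tray and the picker hangs as it did at the start. The jar and heat sink look unmoved by eye; I did not measure them again. Position measurements from the two cameras differed by about 2 mm, within their stated accuracy, and none of the checks failed.

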